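Knock a stuck die button out of its plate

TASK

A steel die button is stuck in the pocket on the underside of the sloping plate of the knock-out stand. Break the seized wing knob loose and turn it anticlockwise to its stop so that the keeper swings clear, then take the drift (the plain straight tool with the collar) from the punch block and push the button out from behind, through the hole in the plate, so that it drops into the catch tray. Stand the drift back upright in its free hole in the punch block, seated on its collar, and draw the catch tray fully out with the button in it; leave the ball-ended punches and the other things on the table where they are.

Things in the scene. Friction and masses are not known exactly. Their poses are not given: they have to be found in the camera images.
- die_plate: Sloping steel plate of the knock-out stand, fixed. Origin: middle of the access hole's mouth on its upper face, 92 mm above the table. z: out of that face along the hole's axis, 35 degrees from vertical, leaning to the robot's left; x: up the slope, to the right; y: level. The plate spans x -68 to 24, y -50 to 50 mm, and is 28 mm thick. Access hole 13 mm wide (2.5 mm chamfer), 8 mm deep, then the pocket.
- keeper (a joint): Wing knob of the keeper, rad. 0: closed, its tongue under the plate blocks the pocket. It turns anticlockwise seen from above (positive about the plate's z) to a stop at 1.5, where the tongue is clear. Seized at 0 (about 0.17 N m), it breaks loose within the first half radian, then turns freely (about 0.02 N m) and stays where it is left.
- keeper_grip (a point): Grip point of the wing knob, on its axis, 36 mm down the slope from the access hole and 29 mm above the plate's face. The wing is a bar 42 mm long, 12 mm thick, from 13 to 40 mm above the plate. z: the knob's axis (= the plate's z); x: along the bar, up the slope at joint value 0, turning with the knob. A 10 mm high spring housing stands on the plate just below the knob.
- button_center (a point): Centre of the die button, a steel disc 28 mm across, 13 mm thick, 70 g; z is its axis. It starts stuck in the plate's pocket (31.5 mm wide, 20 mm deep, open below), its top 8 mm below the access hole's mouth. About 7 to 12 N along -z of the plate are needed to shift it; once its top is 28 mm below the mouth it is out and falls into the tray.
- drift_grip (a point): The drift, a straight tool 103 mm long, 90 g, standing tip down in one of the punch block's holes. This point: middle of its brass handle (16 mm across, 60 mm long, flat end), 36 mm above the underside of its collar (22 mm across, 5 mm thick, resting on the block) and 74 mm from the tip. z: from tip to handle. With the collar on the plate the tip is 38 mm below the hole's mouth.
- drift_tip (a point): Lower end of the drift's steel shaft (9 mm across, 38 mm long below the collar, 2 mm chamfer).
- punch_block: Wooden block 58 x 145 x 45 mm, fixed. Origin: centre of its underside; z up; y along its row of three holes, at y = -45, 0 and +45 mm, each 13 mm across, 41 mm deep, with a 2.5 mm chamfer. The drift and two ball-ended punches stand in them in any order.
- dap_large_ball (a point): Ball of the larger dapping punch (ball 20 mm across, centre 40 mm above the block, punch top 50 mm above the block). Leave it alone.
- dap_small_ball (a point): Ball of the smaller dapping punch (ball 15 mm across, centre 34 mm above the block). Leave it alone.
- catch_tray (a joint): Catch tray under the plate, m: 0 fully in, 0.06 fully out. It slides level on the stand's base, to the right, in the stand's up-slope direction (the level part of the plate's x axis), friction about 1.5 N, and stays where it is left.
- tray_handle (a point): Grip point on the tray's upright post handle at its far end: post 12 mm across, 16 mm head; post from 14 to 46 mm and head to 53 mm above the table, this point at 38 mm. With the tray in, 90 mm beyond the access hole. x axis: the direction in which the tray is drawn out; z up.
- tray_floor (a point): Middle of the tray's floor, 9 mm above the table. Inside the tray measures 100 (along x, the drawing direction) x 70 mm; its rim is 28 mm above the table.
- pill_jar_a_mid (a point): Amber jar with white cap, 42 mm across, 72 mm high, centre half-way up; a bystander.
- steel_block_mid (a point): Steel bench block 62 x 62 x 20 mm, its centre; a bystander.
- blue_block_b_mid (a point): Small 26 mm blue block, its centre; a bystander.

How it is judged:
By the outcome, as a careful person would: the job done as asked, in the order asked, and still so for the second after the job is handed in, with the robot touching nothing.
It also fails if it takes over 72 s, if anything falls off the work surface, if the arm or the gripper's body presses on something with over 40 N, if the wrist force passes 120 N, or if a joint passes its speed limit or range.

ROBOT

A 7-joint arm with a two-finger parallel gripper is mounted at the origin on a cart in front of the work surface, level with it; the furniture and walls round the work are solid. World frame = base frame: x ahead of the robot, y to its left, z up, the work surface at z = 0. Lengths are in m, angles in rad, forces in N, time in s.
With the tool pointing down it reaches from about 0.4 to 0.85 m from the base axis. Payload 4.5 kg.
Tool frame: the origin (TCP) lies midway between the tips of the shut fingers; the grasp point (between the pads) lies 19 mm behind it; z points along the fingers, y is the line along which they close (so a half turn about z gives the same grasp; the last joint's range is limited). The gripper opens to 85 mm and grips with 20 to 120 N. Pads are 22 mm wide; open, the fingers measure 114 mm over their backs; the gripper's body (76 mm by 85 mm) begins 54 mm behind the grasp point. The pads swing forward as they close: fully open they stand 13 mm farther back than shut.
Start: joints at [1.335, 0.689, -0.195, 1.565, 0.157, 0.902, -0.215], TCP at [0.167, -0.602, 0.231] pointing down, gripper open.
Joint ranges: [-3.01, 3.01], [-0.46, 2.08], [-1.47, 1.51], [0.13, 2.56], [-1, 4.14], [0.04, 2.09], [-2.66, 2.66]. Speed limits (rad/s): [2.57, 2.57, 3.14, 3.14, 3.14, 3.14, 3.14].

INTERFACE

Orientations are given as a unit quaternion [x, y, z, w].
In Python, from plant import r gives the robot as it stands. The module is installed in compiled form; this text tells all that it offers.
- The arm moves only by the tool drive_tool, never from a script. Its argument "targets" is a list of rows, each an object with "slide": the shift along the tool's x, y, z scaled (see below), a list of three; "yaw": the turn about the tool's z scaled (see below). A call has 1 to 5 rows; each row is the pose to reach, as a shift and turn from the pose commanded when the call began, along the tool's axes at that moment, turning the shorter way round; what a row does not reach only later rows make up. The controller multiplies each number of a shift by 1000 mm and each number of a turn by 360 degrees. A row lasts 1/12 s, in which the tool goes at most 41.7 mm and 7.16 degrees, less where a joint would pass 70% of its speed; a pose out of reach is approached as far as the arm can. A call with a number of a shift or a turn outside -1 to 1 is refused whole. A call with a gripper value outside its range is refused whole. "claw" is the closure, from 0 (fully open) to 1 (shut), set as the call begins (left out, the last holds). The fingers move at their own pace and stop on an object; the grip force is fixed at half the most. Time passes only in rows, so rows that repeat a pose let the fingers close. It gives the time, the measured TCP pose, the force, the opening and the grip force at its end, in the units of the state.
- r.state(): the state, without advancing time (a new reading comes with each control period).
- r.camera(name): name is "side" or "top" or "wrist"; returns a dict with "frame" (384x512x3 uint8, blue, green, red), "intrinsics" (3x3 intrinsics, pixels), "T" (4x4, takes a point from camera to world coordinates). Camera axes: x right, y down, z forward; pixel columns grow to the right and rows downward; lengths in m; the calibration is good to about 2 mm. A picture is of the moment at which its call begins. There is no depth.
- r.sign_off(): hands the job in; it is judged then, once.
The state is a dict: "time_s": time; "qpos": joint angles; "dq": joint speeds; "effort": joint torques, N m; "eef_pos": TCP position; "ee_rot": TCP orientation; "ft_force": force on the tool from outside, world axes, zero at the start; "wrist_torque": the same for the moment, N m; "opening": finger opening in m; "gripper_force": force on a finger pad.
Only numpy, scipy, OpenCV 4.12 (cv2) and the standard library are available. Lean on these libraries where they do the work, as an engineer would, in place of code of your own. Each camera call takes 0.05 s, during which the arm holds its last target. There are 200 camera calls.

## Working session

There is one attempt and no reset: what is moved stays moved. The work goes in short steps, Python scripts to look and compute and a tool call to move; the robot and the scene stay as the last step left them, time stands still between calls to the robot, and variables do not carry over. Pictures are saved under pics/ and viewed, at most 10 in all, crops included, and the job is handed in when it is done.

Besides the shell and the picture viewer there is one more tool, called after "Call:" as a command line: name --argument value ..., lists and objects as JSON in quotes. drive_tool: Moves the arm, as the interface text tells. Its arguments: {"type":"object","properties":{"targets":{"type":"array"},"claw":{"type":"number"}},"required":["targets"]}

```bash
mkdir -p pics; ls
cat > h.py <<'E'
import numpy as np, cv2
from plant import r
def shot(n,f):
    c=r.camera(n); cv2.imwrite('pics/'+f+'.png',c['frame']); np.savez('pics/'+f,K=c['intrinsics'],T=c['T'],I=c['frame']); return c
def ray(c,u,v):
    K=np.array(c['K']);T=np.array(c['T']); d=T[:3,:3]@np.linalg.inv(K)@[u,v,1]; return T[:3,3],d/np.linalg.norm(d)
def onz(c,u,v,z):
    o,d=ray(c,u,v); return o+d*(z-o[2])/d[2]
def tri(a,pa,b,pb):
    o1,d1=ray(a,*pa);o2,d2=ray(b,*pb)
    A=np.stack([d1,-d2],1);t=np.linalg.lstsq(A,o2-o1,rcond=None)[0]
    p,q=o1+d1*t[0],o2+d2*t[1]; return (p+q)/2,np.linalg.norm(p-q)
def proj(c,p):
    T=np.linalg.inv(c['T']);x=c['K']@(T[:3,:3]@np.array(p)+T[:3,3]);return x[:2]/x[2]
def ld(f): return np.load('pics/'+f+'.npz')
E
python3 - <<'E'
from h import *
np.set_printoptions(precision=4,suppress=True)
print(r.state())
a=shot('top','top0');b=shot('side','side0')
cv2.imwrite('pics/both.png',cv2.resize(np.vstack([a['frame'],b['frame']]),None,fx=.78,fy=.78))
for c in(a,b):print(c['T'],c['intrinsics'])
E
```

```text
pics
{'time_s': 0.0, 'qpos': array([ 1.3348,  0.688 , -0.1947,  1.5647,  0.1572,  0.9032, -0.2151]), 'dq': array([ 0.0004,  0.0012,  0.0009, -0.0006,  0.0007,  0.0009,  0.0001]), 'effort': array([ -0.1111, -48.9384,  -1.1123, -14.608 ,   0.0432,  -0.3138,
         0.0012]), 'eef_pos': array([ 0.1667, -0.6026,  0.2322]), 'ee_rot': array([0.9909, 0.1345, 0.0001, 0.0006]), 'ft_force': array([ 0.5775,  0.1278, -0.2941]), 'wrist_torque': array([-0.0161,  0.0061,  0.0359]), 'gripper_force': 3.8790533735300414, 'opening': 0.08573734321665381}
[[ 0.001  -0.9982  0.0594  0.5044]
 [-0.9999 -0.0002  0.0147 -0.1308]
 [-0.0147 -0.0594 -0.9981  0.962 ]
 [ 0.      0.      0.      1.    ]] [[394.1986   0.     257.5798]
 [  0.     394.1986 187.9769]
 [  0.       0.       1.    ]]
[[-0.81   -0.3334  0.4825  0.0606]
 [-0.5864  0.4765 -0.6551  0.563 ]
 [-0.0115 -0.8135 -0.5814  0.702 ]
 [ 0.      0.      0.      1.    ]] [[491.4685   0.     260.7506]
 [  0.     491.4685 196.5021]
 [  0.       0.       1.    ]]
```

View pics/both.png

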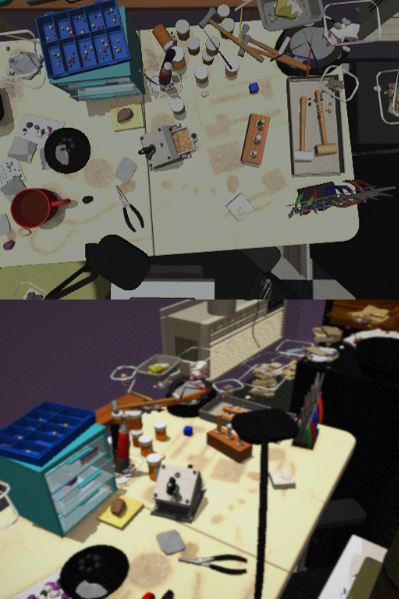

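Run:
```python
from h import *
a=ld('top0')['I'];b=ld('side0')['I']
A=cv2.resize(a[90:290,165:365],(600,600),interpolation=2)
cv2.imwrite('pics/c1.png',A)
B=cv2.resize(b[150:300,180:360],(720,600),interpolation=2)
cv2.imwrite('pics/c2.png',B)
```

```text
(no output)
```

View pics/c1.png

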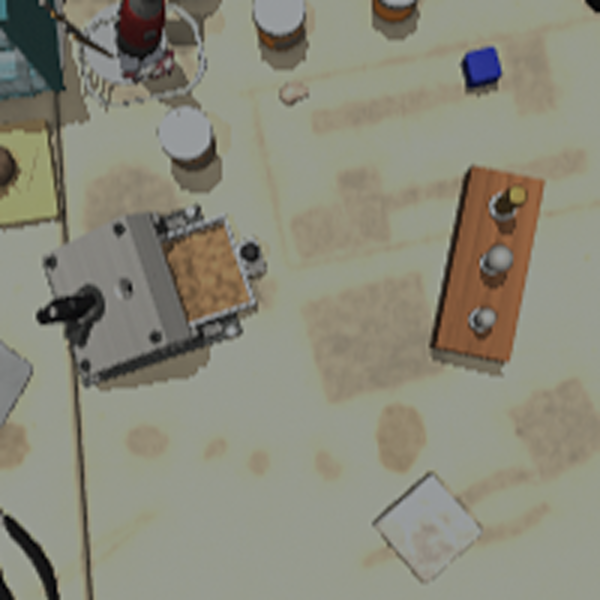

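View pics/c2.png

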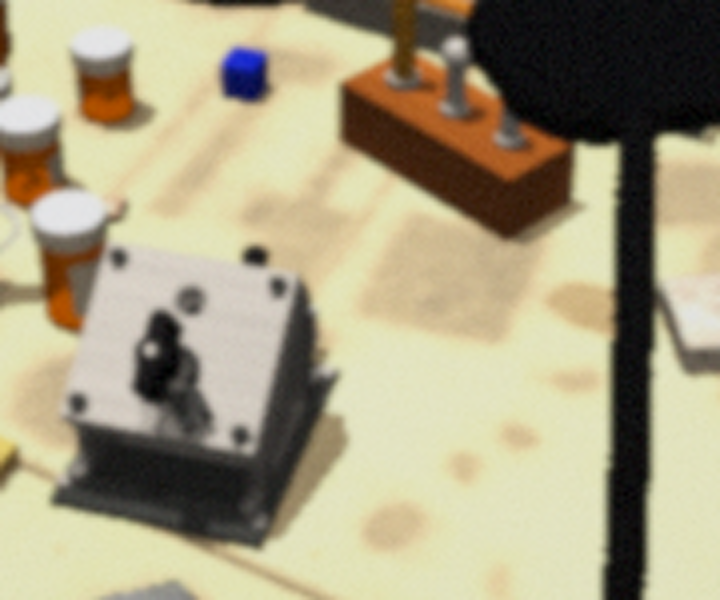

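Run:
```python
from h import *
np.set_printoptions(precision=4,suppress=True)
a=ld('top0');b=ld('side0')
pa=lambda u,v:(165+u/3-.33,90+v/3-.33); pb=lambda u,v:(180+u/4-.37,150+v/4-.37)
H=onz(a,*pa(126,288),.092);print('hole',H,tri(a,pa(126,288),b,pb(191,299)))
T=onz(a,*pa(250,250),.053);print('trayhead',T,tri(a,pa(250,250),b,pb(255,256)))
d=T-H;print('dist',np.hypot(d[0],d[1]),'yaw',np.degrees(np.arctan2(d[1],d[0])))
P=np.array([onz(a,*pa(*p),.045) for p in [(470,166),(544,180),(508,361),(432,349)]]);print('block',P,P.mean(0),np.linalg.norm(np.diff(P,axis=0),axis=1))
print('drift top',onz(a,*pa(516,195),.111),'collar',onz(a,*pa(503,206),.05),tri(a,pa(503,206),b,pb(403,78)))
print('ball',onz(a,*pa(499,259),.085),onz(a,*pa(485,318),.079))
print('screws plate', [tri(a,pa(*p),b,pb(*q)) for p,q in [((119,229),(118,258)),((155,337),(278,287)),((50,262),(77,402)),((85,366),(240,436))]])
```

```text
hole [ 0.5612 -0.0052  0.092 ] (array([ 0.5613, -0.0056,  0.0964]), np.float64(0.0008037562841972506))
trayhead [ 0.5932 -0.0952  0.053 ] (array([ 0.5931, -0.0953,  0.0526]), np.float64(0.000359695380208067))
dist 0.09554490818453547 yaw -70.45827220695837
block [[ 0.6597 -0.2664  0.045 ]
 [ 0.6486 -0.3238  0.045 ]
 [ 0.5079 -0.2944  0.045 ]
 [ 0.5171 -0.2359  0.045 ]] [ 0.5833 -0.2801  0.045 ] [0.0585 0.1438 0.0592]
drift top [ 0.6274 -0.2896  0.111 ] collar [ 0.6276 -0.2909  0.05  ] (array([ 0.6275, -0.2903,  0.0527]), np.float64(0.0005824047345793574))
ball [ 0.5833 -0.2814  0.085 ] [ 0.5397 -0.2716  0.079 ]
screws plate [(array([ 0.6039, -0.0013,  0.1056]), np.float64(0.0009944763559681352)), (array([ 0.5249, -0.0284,  0.1057]), np.float64(0.0004030806921195127)), (array([0.5834, 0.0576, 0.0636]), np.float64(0.0008563509712804363)), (array([0.5042, 0.0302, 0.0628]), np.float64(0.0012854488111729626))]
```

Run:
```python
from h import *
a=ld('top0');b=ld('side0')
for p in [(.167,-.602,.23),(.167,-.602,.4),(0,0,.3),(0,-.3,.5)]: print(p,proj(a,p),proj(b,p))
c=shot('wrist','w0')
cv2.imwrite('pics/s2.png',np.hstack([cv2.resize(b['I'],(400,300)),cv2.resize(c['frame'],(400,300))]))
print(c['T'],c['intrinsics'])
```

```text
(0.167, -0.602, 0.23) [527.3425689  401.05863011] [532.60348664 103.25671402]
(0.167, -0.602, 0.4) [611.22838471 461.31649121] [558.77225804  25.3001182 ]
(0, 0, 0.3) [181.79792438 526.16021518] [589.77787484 264.19617424]
(0, -0.3, 0.5) [418.88506386 676.2555859 ] [679.93252088  26.03970489]
[[ 0.26739118 -0.92100685 -0.28328139  0.23930881]
 [-0.96358736 -0.25521948 -0.07976476 -0.58199573]
 [ 0.00116496  0.29429476 -0.95571399  0.37500769]
 [ 0.          0.          0.          1.        ]] [[344.74801652   0.         257.93000272]
 [  0.         344.74801652 189.94982322]
 [  0.           0.           1.        ]]
```

View pics/s2.png

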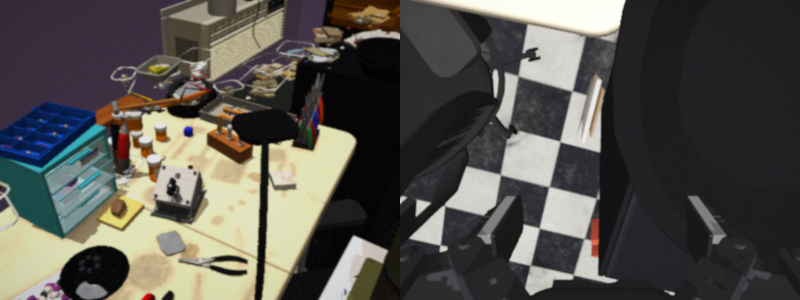

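Run:
```python
from h import *
np.set_printoptions(precision=3,suppress=True)
a=ld('top0');b=ld('side0')
print(tri(a,(150,337),b,(341,160)))
for u,v in [(110,305),(190,330),(190,368),(110,325)]:print(onz(a,u,v,.45))
for u,v in [(298,150),(383,150)]:print(tri(a,(150,337),b,(u,v)))
print(onz(a,60,370,.4), onz(a,100,340,.4))
```

```text
(array([0.312, 0.04 , 0.353]), np.float64(0.004005536617215988))
[0.384 0.066 0.45 ]
[ 0.353 -0.037  0.45 ]
[ 0.306 -0.038  0.45 ]
[0.359 0.066 0.45 ]
(array([0.341, 0.051, 0.368]), np.float64(0.052911946113732226))
(array([0.29 , 0.026, 0.368]), np.float64(0.05961627285172309))
[0.282 0.154 0.4  ] [0.324 0.099 0.4  ]
```

Run:
```python
from h import *
np.set_printoptions(precision=3,suppress=True)
a=ld('top0');b=ld('side0')
m=(a['I'].max(2)<28).astype(np.uint8)*255
out=cv2.resize(np.clip(a['I'][284:384,0:260].astype(float)*3,0,255).astype(np.uint8),(780,300))
cv2.imwrite('pics/lamp.png',np.vstack([out,cv2.resize(np.clip(b['I'][130:384,240:512].astype(float)*3,0,255).astype(np.uint8),(300,280)).repeat(1,0) if 0 else np.pad(cv2.resize(np.clip(b['I'][130:384,240:512].astype(float)*3,0,255).astype(np.uint8),(300,280)),((0,0),(0,480),(0,0)))]))
for p in [(110,345),(80,355),(60,365),(45,380)]:
    o,d=ray(a,*p)
    from scipy.optimize import brentq
    try:
        t=brentq(lambda t:proj(b,o+d*t)[0]-336,.2,1.2);q=o+d*t;print(p,q,proj(b,q))
    except Exception as e:print(p,e,[proj(b,o+d*t) for t in(.2,.6,1.2)])
```

```text
(110, 345) f(a) and f(b) must have different signs [array([ 309.708, -245.463]), array([321.233, 117.531]), array([334.773, 544.04 ])]
(80, 355) f(a) and f(b) must have different signs [array([ 306.722, -253.44 ]), array([313.551, 116.905]), array([322.263, 589.391])]
(60, 365) f(a) and f(b) must have different signs [array([ 305.864, -259.607]), array([311.374, 115.159]), array([318.867, 624.677])]
(45, 380) f(a) and f(b) must have different signs [array([ 307.682, -265.611]), array([316.972, 112.524]), array([330.417, 659.759])]
```

View pics/lamp.png

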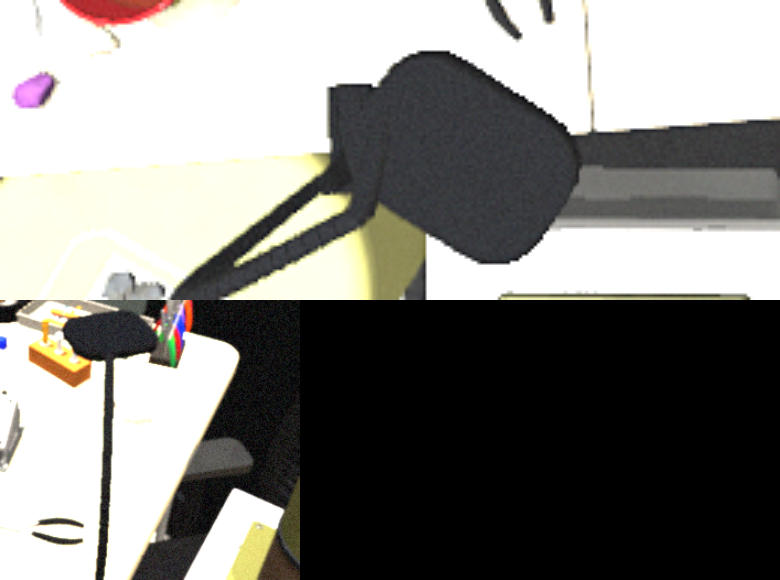

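Call:
drive_tool --targets '[{"slide":[0.19,-0.055,-0.02],"yaw":0},{"slide":[0.19,-0.055,-0.02],"yaw":0},{"slide":[0.19,-0.055,-0.02],"yaw":0},{"slide":[0.19,-0.055,-0.02],"yaw":0},{"slide":[0.19,-0.055,-0.02],"yaw":0}]'

```text
time_s: 0.57
eef_pos: [0.3383, -0.4956, 0.2506]
ee_rot: [0.991, 0.136, 0.001, -0.001]
ft_force: [1.2, -2.5, -7.9]
opening: 0.0852
gripper_force: 0.0
```

Call:
drive_tool --targets '[{"slide":[0.19,-0.055,0],"yaw":0},{"slide":[0.19,-0.055,0],"yaw":0},{"slide":[0.19,-0.055,0],"yaw":0},{"slide":[0.19,-0.055,0],"yaw":0},{"slide":[0.19,-0.055,0],"yaw":0}]'

```text
time_s: 0.98
eef_pos: [0.5066, -0.3912, 0.2501]
ee_rot: [0.991, 0.136, 0.0, -0.001]
ft_force: [1.1, -1.7, -6.0]
opening: 0.0854
gripper_force: 0.0
```

Call:
drive_tool --targets '[{"slide":[0.078,-0.185,0],"yaw":0},{"slide":[0.078,-0.185,0],"yaw":0},{"slide":[0.078,-0.185,0],"yaw":0},{"slide":[0.078,-0.185,0],"yaw":0},{"slide":[0.078,-0.185,0],"yaw":0}]'

```text
time_s: 1.4
eef_pos: [0.5289, -0.1921, 0.2502]
ee_rot: [0.991, 0.136, -0.001, -0.001]
ft_force: [0.7, -2.3, -7.1]
opening: 0.0856
gripper_force: 0.0
```

Run:
```python
from h import *
a=shot('top','top1');b=shot('side','side1')
cv2.imwrite('pics/v1.png',np.hstack([cv2.resize(x['frame'],(400,300)) for x in (a,b)]))
```

```text
(no output)
```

View pics/v1.png

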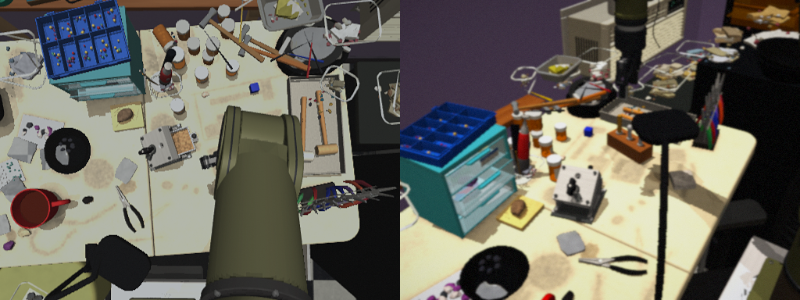

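Run:
```python
from h import *
np.set_printoptions(precision=4,suppress=True)
s=r.state();print(s['qpos'],s['eef_pos'],s['effort'])
b=ld('side1')
for z in (.25,.35,.4,.45,.5,.6):print(z,proj(b,(.529,-.192,z)))
```

```text
[ 0.3572  0.5822 -0.1601  1.7329  0.1106  0.838  -1.1401] [ 0.5305 -0.187   0.2505] [  0.2182 -48.5202  -0.2145 -14.6433  -0.0095   0.0308  -0.4029]
0.25 [294.9858 122.4339]
0.35 [296.5265  74.5679]
0.4 [297.3718  48.3058]
0.45 [298.2738  20.2828]
0.5 [299.2383  -9.6844]
0.6 [301.3832 -76.3211]
```

Call:
drive_tool --targets '[{"slide":[0.04,-0.09,0],"yaw":0},{"slide":[0.04,-0.09,0],"yaw":0},{"slide":[0.04,-0.09,0],"yaw":0}]'

```text
time_s: 1.75
eef_pos: [0.5444, -0.0925, 0.2505]
ee_rot: [0.991, 0.137, -0.0, -0.002]
ft_force: [1.8, -0.4, -8.0]
opening: 0.0857
gripper_force: 0.0
```

Call:
drive_tool --targets '[{"slide":[0.038,-0.083,0.01],"yaw":-0.1},{"slide":[0.038,-0.083,0.01],"yaw":-0.1},{"slide":[0.038,-0.083,0.01],"yaw":-0.1},{"slide":[0.038,-0.083,0.01],"yaw":-0.1},{"slide":[0.038,-0.083,0.01],"yaw":-0.1}]'

```text
time_s: 2.17
eef_pos: [0.5581, -0.008, 0.2401]
ee_rot: [0.9, 0.436, -0.001, -0.0]
ft_force: [1.4, -2.9, -7.2]
opening: 0.0855
gripper_force: 0.0
```

Call:
drive_tool --targets '[{"slide":[0,0,0],"yaw":-0.1},{"slide":[0,0,0],"yaw":-0.1},{"slide":[0,0,0],"yaw":-0.1},{"slide":[0,0,0],"yaw":-0.1},{"slide":[0,0,0],"yaw":-0.1}]'

```text
time_s: 2.58
eef_pos: [0.5581, -0.01, 0.2402]
ee_rot: [0.723, 0.691, -0.001, -0.0]
ft_force: [0.9, -1.3, -8.0]
opening: 0.0853
gripper_force: 0.0
```

Call:
drive_tool --targets '[{"slide":[0,0,0],"yaw":-0.06},{"slide":[0,0,0],"yaw":-0.06},{"slide":[0,0,0],"yaw":-0.06},{"slide":[0,0,0],"yaw":-0.06}]'

```text
time_s: 2.92
eef_pos: [0.558, -0.01, 0.2401]
ee_rot: [0.582, 0.813, -0.001, -0.001]
ft_force: [0.9, -1.4, -8.5]
opening: 0.0854
gripper_force: 0.0
```

Run:
```python
from h import *
np.set_printoptions(precision=4,suppress=True)
s=r.state();print(s['qpos'],s['effort'])
a=shot('wrist','w1');cv2.imwrite('pics/w1b.png',cv2.resize(a['frame'],(800,600),interpolation=2))
```

```text
[ 0.2959  0.6433 -0.6098  1.7452  0.4536  0.9    -0.1814] [ -0.0183 -48.152   -6.3987 -14.4773   0.1879   0.074    0.9886]
```

View pics/w1b.png

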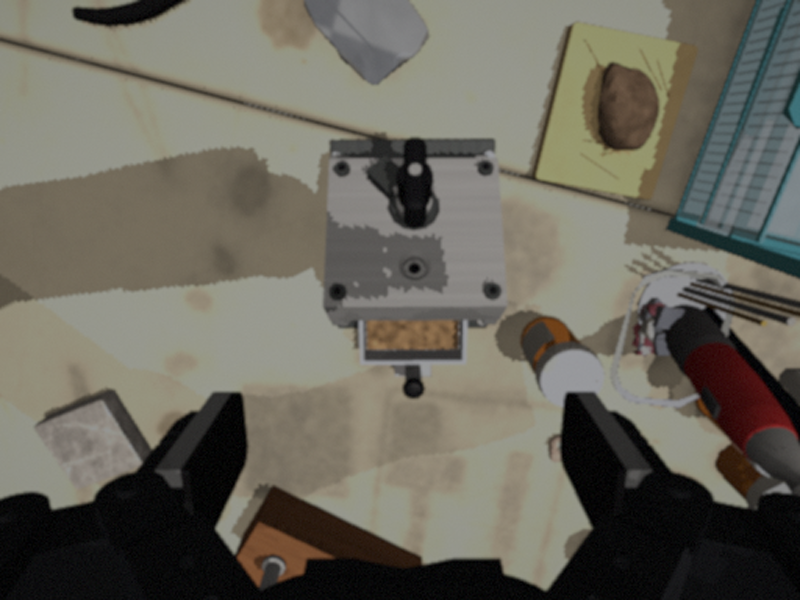

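Run:
```python
from h import *
np.set_printoptions(precision=4,suppress=True)
a=ld('w1');t=ld('top0');k=1.5625;f=lambda u,v:((u+.5)/k-.5,(v+.5)/k-.5)
H=onz(a,*f(414,268),.092);T=onz(a,*f(413,386),.053);print('H',H,'T',T,np.linalg.norm((T-H)[:2]))
pt=lambda u,v:(165+u/3-.33,90+v/3-.33)
print('Htri',tri(a,f(414,268),t,pt(126,288)),'Ttri',tri(a,f(413,386),t,pt(250,250)))
sc=[tri(a,f(*p),t,pt(*q))[0] for p,q in [((338,291),(155,337)),((493,290),(119,229)),((342,168),(85,366)),((485,168),(50,262))]]
print(np.array(sc)); d=(sc[0]+sc[1]-sc[2]-sc[3])/2;print('up',np.degrees(np.arctan2(d[1],d[0])),'slope',np.degrees(np.arctan2(d[2],np.hypot(d[0],d[1]))))
e=(sc[1]-sc[0]+sc[3]-sc[2]);print('y dir',np.degrees(np.arctan2(e[1],e[0])), 'T-H dir',np.degrees(np.arctan2(*(T-H)[[1,0]])))
C=a['T'];print(C)
```

```text
H [ 0.5629 -0.0054  0.092 ] T [ 0.593 -0.092  0.053] 0.09170908002373565
Htri (array([ 0.562 , -0.0052,  0.0929]), np.float64(0.0016308154674275427)) Ttri (array([ 0.594 , -0.0949,  0.0467]), np.float64(0.0002712282798313237))
[[ 0.5259 -0.0283  0.1025]
 [ 0.6049 -0.0009  0.1036]
 [ 0.5049  0.0305  0.0563]
 [ 0.5838  0.0572  0.0655]]
up -70.1661923438736 slope 34.13734998321754
y dir 18.924414726764024 T-H dir -70.86009791934237
[[ 0.9466  0.3088  0.093   0.5344]
 [ 0.3225 -0.9046 -0.2788  0.0616]
 [-0.002   0.2939 -0.9558  0.383 ]
 [ 0.      0.      0.      1.    ]]
```

Call:
drive_tool --targets '[{"slide":[0.059,0.036,0.0],"yaw":0},{"slide":[0.059,0.036,0.04],"yaw":0},{"slide":[0.059,0.036,0.08],"yaw":0},{"slide":[0.059,0.036,0.09],"yaw":0},{"slide":[0.059,0.036,0.09],"yaw":0}]' --claw 1

```text
time_s: 3.38
eef_pos: [0.5707, 0.0581, 0.147]
ee_rot: [0.584, 0.812, -0.003, -0.003]
ft_force: [-0.4, -2.8, -8.9]
opening: 0.0257
gripper_force: 0.0
```

Call:
drive_tool --targets '[{"slide":[0,0,0.03],"yaw":0},{"slide":[0,0,0.05],"yaw":0},{"slide":[0,0,0.065],"yaw":0},{"slide":[0,0,0.065],"yaw":0}]'

```text
time_s: 3.72
eef_pos: [0.5727, 0.0576, 0.0846]
ee_rot: [0.584, 0.812, -0.002, -0.001]
ft_force: [0.9, -2.2, -8.3]
opening: 0.0004
gripper_force: 0.0
```

```bash
cat >> h.py <<'E'
H=np.array([.562,-.0055,.092]);e1=np.array([.329,-.944,0]);e2=np.array([.944,.329,0])
def st():
    s=r.state();d=s['eef_pos']-H;R=s['ee_rot']
    print('t',round(s['time_s'],2),'e1 %.1f e2 %.1f Z %.1f'%(1e3*d@e1,1e3*d@e2,1e3*s['eef_pos'][2]),'F e1 %.1f e2 %.1f z %.1f'%(s['ft_force']@e1,s['ft_force']@e2,s['ft_force'][2]),'open %.4f gf %.1f'%(s['opening'],s['gripper_force']),'yaxis',np.degrees(np.arctan2(2*R[1]**2-1,2*R[0]*R[1])).round(1),'q7 %.2f'%s['qpos'][6])
E
python3 -c "
from h import *
st();shot('wrist','w2');a=ld('w2');cv2.imwrite('pics/w2b.png',cv2.resize(a['I'],(640,480)))"
```

```text
t 3.72 e1 -56.0 e2 30.8 Z 84.6 F e1 2.4 e2 0.1 z -8.3 open 0.0004 gf 0.0 yaxis 18.5 q7 -0.44
```

View pics/w2b.png

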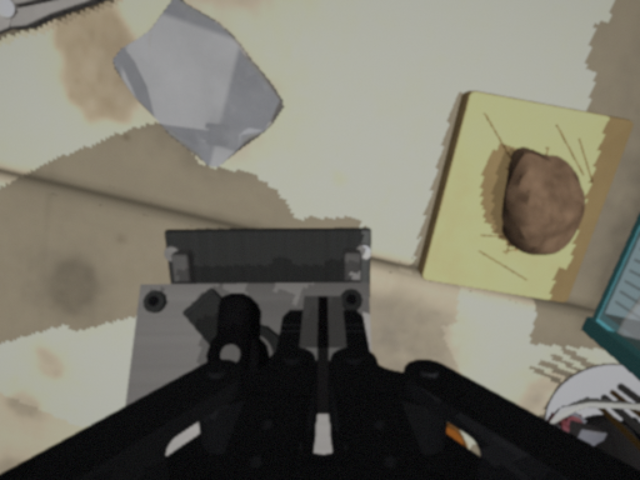

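Call:
drive_tool --targets '[{"slide":[0,-0.007,0],"yaw":0},{"slide":[0,-0.01,0],"yaw":0},{"slide":[0.001,-0.013,0],"yaw":0},{"slide":[0.003,-0.016,0],"yaw":0},{"slide":[0.005,-0.019,0],"yaw":0}]'

```text
time_s: 4.18
eef_pos: [0.5613, 0.057, 0.0886]
ee_rot: [0.584, 0.812, 0.005, 0.005]
ft_force: [17.0, -4.4, -13.4]
opening: -0.0003
gripper_force: 7.1
```

```bash
python3 -c "
from h import *
st()"
```

```text
t 4.18 e1 -59.2 e2 19.9 Z 88.6 F e1 9.7 e2 14.6 z -13.4 open -0.0003 gf 7.1 yaxis 18.6 q7 -0.47
```

Call:
drive_tool --targets '[{"slide":[0.001,-0.003,0],"yaw":0},{"slide":[0.002,-0.006,0],"yaw":0},{"slide":[0.003,-0.009,0],"yaw":0},{"slide":[0.004,-0.012,0],"yaw":0},{"slide":[0.004,-0.012,0],"yaw":0}]'

```text
time_s: 4.6
eef_pos: [0.557, 0.0606, 0.0903]
ee_rot: [0.584, 0.812, 0.013, 0.009]
ft_force: [26.5, 0.1, -17.5]
opening: -0.0002
gripper_force: 11.9
```

```bash
python3 -c "
from h import *
st()"
```

```text
t 4.6 e1 -64.1 e2 17.0 Z 90.3 F e1 8.6 e2 25.1 z -17.5 open -0.0002 gf 11.9 yaxis 18.6 q7 -0.49
```

Call:
drive_tool --targets '[{"slide":[0,0.015,0],"yaw":0},{"slide":[-0.005,0.03,0],"yaw":0},{"slide":[-0.005,0.032,0.005],"yaw":0},{"slide":[-0.005,0.032,0.01],"yaw":0},{"slide":[-0.005,0.032,0.01],"yaw":0}]'

```text
time_s: 5.02
eef_pos: [0.5715, 0.0626, 0.0754]
ee_rot: [0.583, 0.812, -0.001, -0.001]
ft_force: [0.5, -2.9, -8.4]
opening: 0.0001
gripper_force: 0.0
```

```bash
python3 -c "
from h import *
st();c=shot('wrist','w3')
a=ld('w2')
cv2.imwrite('pics/w3b.png',np.hstack([x[200:384,80:340] for x in(a['I'],c['frame'])]).repeat(1,0))
for z in (.085,.09): print(z,proj(c and ld('w3'),H+e1*-.0525+[0,0,0]))"
```

```text
t 5.02 e1 -61.1 e2 31.4 Z 75.4 F e1 2.9 e2 -0.5 z -8.4 open 0.0001 gf 0.0 yaxis 18.7 q7 -0.46
0.085 [182.49482579 292.90490311]
0.09 [182.49482579 292.90490311]
```

Call:
drive_tool --targets '[{"slide":[-0.001,-0.008,0],"yaw":0},{"slide":[-0.001,-0.013,0],"yaw":0},{"slide":[-0.001,-0.018,0],"yaw":0},{"slide":[-0.001,-0.022,0],"yaw":0},{"slide":[-0.001,-0.022,0],"yaw":0}]'

```text
time_s: 5.48
eef_pos: [0.5611, 0.0584, 0.0779]
ee_rot: [0.583, 0.813, 0.009, 0.005]
ft_force: [17.7, 2.3, -19.3]
opening: 0.0003
gripper_force: 8.3
```

```bash
python3 -c "
from h import *
st()"
```

```text
t 5.48 e1 -60.6 e2 20.2 Z 77.9 F e1 3.7 e2 17.5 z -19.3 open 0.0003 gf 8.3 yaxis 18.7 q7 -0.48
```

Call:
drive_tool --targets '[{"slide":[0.004,0.015,0],"yaw":0},{"slide":[0.012,0.018,0],"yaw":0},{"slide":[0.012,0.012,0],"yaw":0},{"slide":[0.012,0.006,0],"yaw":0},{"slide":[0.012,0.0,0],"yaw":0}]'

```text
time_s: 5.9
eef_pos: [0.5525, 0.07, 0.0771]
ee_rot: [0.582, 0.813, 0.006, 0.002]
ft_force: [16.6, 4.5, -21.3]
opening: -0.0
gripper_force: 8.7
```

```bash
python3 -c "
from h import *
st()"
```

```text
t 5.9 e1 -74.4 e2 15.8 Z 77.1 F e1 1.2 e2 17.2 z -21.3 open -0.0000 gf 8.7 yaxis 18.8 q7 -0.50
```

Call:
drive_tool --targets '[{"slide":[0,-0.002,0],"yaw":0},{"slide":[0,-0.004,0],"yaw":0},{"slide":[0,-0.006,0],"yaw":0}]'

```text
time_s: 6.15
eef_pos: [0.5501, 0.0695, 0.0776]
ee_rot: [0.582, 0.813, 0.009, 0.003]
ft_force: [15.2, 5.3, -17.2]
opening: -0.0003
gripper_force: 7.5
```

```bash
python3 -c "
from h import *
st()"
```

```text
t 6.15 e1 -74.7 e2 13.4 Z 77.6 F e1 0.0 e2 16.1 z -17.2 open -0.0003 gf 7.5 yaxis 18.8 q7 -0.51
```

Call:
drive_tool --targets '[{"slide":[-0.001,-0.003,0],"yaw":0},{"slide":[-0.001,-0.006,0],"yaw":0},{"slide":[-0.002,-0.009,0],"yaw":0},{"slide":[-0.002,-0.011,0],"yaw":0}]'

```text
time_s: 6.48
eef_pos: [0.5344, 0.0613, 0.0773]
ee_rot: [0.582, 0.813, 0.003, 0.001]
ft_force: [5.0, 2.1, -7.1]
opening: 0.0003
gripper_force: 2.3
```

```bash
python3 -c "
from h import *
st()"
```

```text
t 6.48 e1 -72.1 e2 -4.0 Z 77.3 F e1 -0.3 e2 5.4 z -7.1 open 0.0003 gf 2.3 yaxis 18.8 q7 -0.52
```

Call:
drive_tool --targets '[{"slide":[0,-0.005,0],"yaw":0},{"slide":[0,-0.01,0],"yaw":0},{"slide":[-0.003,-0.011,0],"yaw":0},{"slide":[-0.006,-0.011,0],"yaw":0},{"slide":[-0.009,-0.011,0],"yaw":0}]'

```text
time_s: 6.9
eef_pos: [0.5222, 0.054, 0.0772]
ee_rot: [0.58, 0.814, 0.003, -0.004]
ft_force: [-9.4, 17.9, 4.1]
opening: -0.0002
gripper_force: 11.2
```

```bash
python3 -c "
from h import *
st()"
```

```text
t 6.9 e1 -69.3 e2 -17.9 Z 77.2 F e1 -20.0 e2 -3.0 z 4.1 open -0.0002 gf 11.2 yaxis 19.0 q7 -0.52
```

Call:
drive_tool --targets '[{"slide":[0.02,0,0],"yaw":0},{"slide":[0.022,0,-0.01],"yaw":0},{"slide":[0.022,0.0,-0.05],"yaw":0},{"slide":[0.022,0.0,-0.09],"yaw":0},{"slide":[0.022,0.0,-0.13],"yaw":0}]'

```text
time_s: 7.32
eef_pos: [0.5169, 0.0651, 0.2075]
ee_rot: [0.583, 0.812, -0.003, -0.001]
ft_force: [2.0, -2.0, -8.4]
opening: 0.0001
gripper_force: 0.0
```

Call:
drive_tool --targets '[{"slide":[-0.04,0.01,-0.035],"yaw":0},{"slide":[-0.084,0.02,-0.035],"yaw":0},{"slide":[-0.084,0.02,-0.035],"yaw":0},{"slide":[-0.084,0.02,-0.035],"yaw":0}]' --claw 0

```text
time_s: 7.65
eef_pos: [0.5657, -0.0138, 0.242]
ee_rot: [0.587, 0.809, -0.002, 0.002]
ft_force: [0.6, -1.9, -7.8]
opening: 0.0482
gripper_force: 0.0
```

Run:
```python
from h import *
st();c=shot('wrist','w4');g=cv2.cvtColor(c['frame'],6)
c=ld('w4')
for p in [(-.036,0,.04),(-.036,.021,.04),(-.036,-.021,.04),(-.057,0,.04),(0,0,0)]:
    x,y,z=p;q=H+e1*(x*.819-z*.574)+e2*y+np.array([0,0,x*.574+z*.819]);print(p,proj(c,q))
u,v=proj(c,H).astype(int)
G=g[v-95:v+20:4,u-60:u+62:3]
for row in G:print(''.join('#' if x<35 else '+' if x<70 else '.' for x in row))
```

```text
t 7.65 e1 9.0 e2 0.7 Z 242.0 F e1 2.0 e2 -0.1 z -7.8 open 0.0482 gf 0.0 yaxis 18.1 q7 -0.19
(-0.036, 0, 0.04) [255.22509861 101.34946566]
(-0.036, 0.021, 0.04) [281.85295988 100.83225482]
(-0.036, -0.021, 0.04) [228.62707971 101.86609686]
(-0.057, 0, 0.04) [254.90839301  78.5676324 ]
(0, 0, 0) [256.63805922 162.86612364]
.........................................
+........................................
.....+...................................
..........+..............................
............+............................
.........................................
......++++++++++++++++++++++++++++.......
.............####+++.+#............++....
....+#+....+#######...+######......++....
....+++....########+.+#######............
...........+#################............
............+################............
.............################............
..............++############+............
...................####..+...............
................+.......++...............
................+++....++................
..................++++++.................
.........................................
.........................................
.........................................
.........................................
.........................................
.........................................
..................+.##...................
.........................................
.........................................
...+#+..............................+#+..
...###+.............................+++..
```

Call:
drive_tool --targets '[{"slide":[-0.18,-0.017,0],"yaw":-0.1},{"slide":[-0.18,-0.017,0],"yaw":-0.1},{"slide":[-0.18,-0.017,0],"yaw":-0.1},{"slide":[-0.18,-0.017,0],"yaw":-0.1},{"slide":[-0.18,-0.017,0],"yaw":-0.1}]'

```text
time_s: 8.12
eef_pos: [0.6044, -0.1913, 0.2401]
ee_rot: [0.307, 0.952, -0.004, -0.001]
ft_force: [-0.0, -3.7, -8.2]
opening: 0.0855
gripper_force: 0.0
```

```bash
cat >> h.py <<'E'
def go(x,y,z=None,ang=None):
    s=r.state();R=s['ee_rot'];a=np.arctan2(2*R[1]**2-1,2*R[0]*R[1]);d=np.array([x,y])-s['eef_pos'][:2]
    ty=np.array([np.cos(a),np.sin(a)]);tx=np.array([-ty[1],ty[0]])
    print('slide x %.4f y %.4f z %.4f'%(d@tx,d@ty,0 if z is None else s['eef_pos'][2]-z),'yaw %.4f'%(0 if ang is None else -(((ang-np.degrees(a)+180)%360)-180)/360))
E
python3 -c "
from h import *
st();go(.6275,-.2903,.22,78)"
```

```text
t 8.12 e1 189.4 e2 -21.1 Z 240.1 F e1 3.5 e2 -1.3 z -8.2 open 0.0855 gf 0.0 yaxis 54.3 q7 0.67
slide x -0.0765 y -0.0669 z 0.0201 yaw -0.0659
```

Call:
drive_tool --targets '[{"slide":[-0.0765,-0.067,0.02],"yaw":-0.066},{"slide":[-0.0765,-0.067,0.02],"yaw":-0.066},{"slide":[-0.0765,-0.067,0.02],"yaw":-0.066},{"slide":[-0.0765,-0.067,0.02],"yaw":-0.066},{"slide":[-0.0765,-0.067,0.02],"yaw":-0.066}]'

```text
time_s: 8.53
eef_pos: [0.6272, -0.283, 0.2197]
ee_rot: [0.103, 0.995, -0.0, -0.002]
ft_force: [0.6, -0.7, -8.1]
opening: 0.0853
gripper_force: 0.0
```

Run:
```python
from h import *
st();shot('wrist','w5');c=ld('w5');hsv=cv2.cvtColor(c['I'],40)
for p in [(.6275,-.29,.111),(.6275,-.29,.05),(.5833,-.2814,.085)]:print(p,proj(c,p))
m=cv2.inRange(hsv,(18,90,40),(35,255,255))
n,l,s,ce=cv2.connectedComponentsWithStats(m)
for i in range(1,n):
    if s[i,4]>60:print(s[i],ce[i],hsv[l==i].mean(0))
u,v=proj(c,(.6275,-.29,.08)).astype(int);I=hsv[v-50:v+50:4,u-50:u+50:3]
for row in I:print(' '.join('%2d'%p[0]+('b' if p[1]>150 else 's' if p[1]>90 else '.') for p in row))
```

```text
t 8.53 e1 283.4 e2 -29.7 Z 219.7 F e1 0.9 e2 0.3 z -8.1 open 0.0853 gf 0.0 yaxis 78.1 q7 1.19
(0.6275, -0.29, 0.111) [248.3664631  189.54069264]
(0.6275, -0.29, 0.05) [250.18572574 170.63620437]
(0.5833, -0.2814, 0.085) [248.01547571 126.07080498]
[  0 117  53  40 846] [ 25.21867612 138.10874704] [ 19.02364066 103.72813239 146.65602837]
[239 168  18  33 411] [247.65450122 185.88321168] [ 20.94647202 144.5863747  102.99756691]
[ 55 242  11   9  73] [ 59.73972603 246.34246575] [ 19.91780822 141.52054795 103.06849315]
33. 33. 30. 33. 33. 35. 19. 12b 12s 12s 13s 12b 13.  8. 15. 23. 15. 15. 18. 15. 10s 13s 13s 12s 13s 12s 13s 15. 34. 30. 32. 32. 32. 30.
33. 33. 30. 33. 33. 33. 21. 12b 12s 12b 13b 12b 11. 10. 10. 15. 12. 12. 20. 15. 11s 12s 13s 13s 12s 12s 13s 17. 32. 30. 32. 26. 21. 22.
33. 35. 33. 33. 33. 33. 16. 13s 12s 12s 13s 12s 13s 14. 12. 12. 15. 15. 15.  6. 12s 12s 12s 12s 13s 13s 13s 17. 27. 22. 22. 25. 24. 30.
35. 33. 33. 33. 33. 33. 17. 13s 13s 13s 13s 12s 13s 13s 11s  8. 30. 15. 10s 13s 13s 12s 12s 13s 13s 13s 12s 16. 25. 26. 30. 32. 30. 32.
30. 30. 33. 33. 35. 32. 19. 13s 13s
[... 2124 characters left out ...]
 24. 26. 26. 33. 35.
19. 19. 19. 20. 19. 20. 18. 20. 20. 20. 21. 20. 20. 20. 20. 18. 20. 20. 20. 21. 21. 20. 22. 23. 24. 25. 24. 23. 24. 26. 27. 28. 33. 33.
20. 20. 19. 20. 19. 20. 19. 20. 20. 20. 19. 20. 19. 20. 21. 20. 21. 22. 23. 24. 22. 21. 23. 25. 25. 24. 24. 24. 24. 25. 25. 25. 33. 32.
19. 21. 20. 20. 20. 19. 20. 19. 21. 21. 20. 20. 20. 20. 21. 23. 23. 24. 23. 23. 24. 24. 25. 32. 24. 23. 24. 25. 24. 23. 24. 32. 30. 32.
18. 20. 19. 19. 20. 19. 21. 20. 20. 21. 22. 21. 21. 20. 22. 21. 21. 23. 24. 25. 27. 28. 33. 33. 28. 24. 23. 24. 25. 30. 34. 34. 32. 32.
20. 20. 20. 20. 20. 21. 20. 21. 20. 20. 21. 23. 20. 22. 21. 21. 20. 24. 32. 32. 32. 33. 35. 32. 32. 28. 32. 32. 32. 32. 34. 34. 32. 33.
```

Run:
```python
from h import *
np.set_printoptions(precision=4,suppress=True)
c=ld('w5');hsv=cv2.cvtColor(c['I'],40)
m=cv2.inRange(hsv,(21,70,60),(30,255,255));m[:150]=0;m[215:]=0;m[:,:225]=0;m[:,270:]=0
m=cv2.morphologyEx(m,cv2.MORPH_OPEN,np.ones((3,3)))
n,l,s,ce=cv2.connectedComponentsWithStats(m)
for i in range(1,n):
    if s[i,4]>20:print(s[i],ce[i],onz(c,*ce[i],.111))
# collar grey edges
for v in (150,154,158,162,166,170,174,178):print(v,[tuple(hsv[v,u])[1] for u in range(232,268,2)])
st();go(.6275,-.290)
```

```text
[240 185  16  15 187] [247.4813 191.9733] [ 0.6293 -0.2911  0.111 ]
150 [np.uint8(143), np.uint8(143), np.uint8(143), np.uint8(141), np.uint8(143), np.uint8(150), np.uint8(146), np.uint8(145), np.uint8(145), np.uint8(141), np.uint8(144), np.uint8(145), np.uint8(143), np.uint8(143), np.uint8(143), np.uint8(147), np.uint8(146), np.uint8(146)]
154 [np.uint8(147), np.uint8(144), np.uint8(151), np.uint8(151), np.uint8(150), np.uint8(156), np.uint8(157), np.uint8(150), np.uint8(157), np.uint8(144), np.uint8(142), np.uint8(144), np.uint8(144), np.uint8(144), np.uint8(143), np.uint8(144), np.uint8(146), np.uint8(146)]
158 [np.uint8(143), np.uint8(147), np.uint8(153), np.uint8(150), np.uint8(154), np.uint8(161), np.uint8(157), np.uint8(158), np.uint8(153), np.uint8(149), np.uint8(145), np.uint8(144), np.uint8(145), np.uint8(144), np.uint8(143), np.uint8(144), np.uint8(145), np.uint8(143)]
162 [np.uint8(144), np.uint8(145), np.uint8(152), np.uint8(149), np.uint8(150), np.uint8(148), np.uint8(105), np.uint8(54), np.uint8(26), np.uint8(30), np.uint8(72), np.uint8(104), np.uint8(145), np.uint8(14
[... 569 characters left out ...]
t8(147), np.uint8(143)]
174 [np.uint8(144), np.uint8(143), np.uint8(124), np.uint8(13), np.uint8(0), np.uint8(137), np.uint8(157), np.uint8(144), np.uint8(155), np.uint8(165), np.uint8(154), np.uint8(161), np.uint8(29), np.uint8(8), np.uint8(21), np.uint8(139), np.uint8(145), np.uint8(145)]
178 [np.uint8(145), np.uint8(147), np.uint8(148), np.uint8(81), np.uint8(37), np.uint8(175), np.uint8(177), np.uint8(174), np.uint8(162), np.uint8(186), np.uint8(177), np.uint8(162), np.uint8(60), np.uint8(2), np.uint8(78), np.uint8(147), np.uint8(146), np.uint8(147)]
t 8.58 e1 281.6 e2 -28.3 Z 220.6 F e1 1.9 e2 1.5 z -7.7 open 0.0853 gf 0.0 yaxis 78.2 q7 1.19
slide x -0.0014 y -0.0091 z 0.0000 yaw 0.0000
```

Call:
drive_tool --targets '[{"slide":[-0.0025,-0.0096,0.02],"yaw":0},{"slide":[-0.0025,-0.0096,0.06],"yaw":0},{"slide":[-0.0025,-0.0096,0.1],"yaw":0},{"slide":[-0.0025,-0.0096,0.13],"yaw":0},{"slide":[-0.0025,-0.0096,0.147],"yaw":0}]'

```text
time_s: 9.0
eef_pos: [0.6271, -0.2887, 0.0707]
ee_rot: [0.101, 0.995, 0.0, -0.003]
ft_force: [0.2, -1.4, -7.8]
opening: 0.0853
gripper_force: 0.0
```

Call:
drive_tool --targets '[{"slide":[0,0,0],"yaw":0},{"slide":[0,0,0],"yaw":0},{"slide":[0,0,0],"yaw":0},{"slide":[0,0,0],"yaw":0},{"slide":[0,0,0],"yaw":0}]' --claw 1

```text
time_s: 9.42
eef_pos: [0.6315, -0.2903, 0.0767]
ee_rot: [0.103, 0.995, -0.0, 0.002]
ft_force: [1.8, -2.0, -8.0]
opening: 0.0257
gripper_force: 0.0
```

```bash
python3 -c "
from h import *
st();print(r.state()['eef_pos'],r.state()['ft_force']);go(.6285,-.2907,.073)"
```

```text
t 9.42 e1 291.7 e2 -28.1 Z 76.7 F e1 2.4 e2 1.0 z -8.0 open 0.0257 gf 0.0 yaxis 78.2 q7 1.11
[ 0.63152625 -0.29032252  0.07668228] [ 1.76162829 -1.97371108 -8.04114847]
slide x 0.0029 y -0.0010 z 0.0037 yaw 0.0000
```

Call:
drive_tool --targets '[{"slide":[0.002,0,0.002],"yaw":0},{"slide":[0.002,0,0.002],"yaw":0},{"slide":[0.002,0,0.002],"yaw":0},{"slide":[0.002,0,0.002],"yaw":0},{"slide":[0.002,0,0.002],"yaw":0}]'

```text
time_s: 9.83
eef_pos: [0.6302, -0.2901, 0.0748]
ee_rot: [0.103, 0.995, -0.0, 0.002]
ft_force: [0.8, -2.8, 6.3]
opening: 0.0135
gripper_force: 59.1
```

```bash
python3 -c "
from h import *
st();print(r.state()['eef_pos'],r.state()['ft_force']);go(.6285,-.2907,.073)"
```

```text
t 9.83 e1 291.1 e2 -29.3 Z 74.8 F e1 2.9 e2 -0.1 z 6.3 open 0.0135 gf 59.1 yaxis 78.2 q7 1.10
[ 0.63015737 -0.29007226  0.074778  ] [ 0.822029   -2.7604961   6.26792869]
slide x 0.0015 y -0.0010 z 0.0018 yaw 0.0000
```

Call:
drive_tool --targets '[{"slide":[0,0,-0.025],"yaw":0},{"slide":[0,0,-0.06],"yaw":0},{"slide":[0,0,-0.1],"yaw":0},{"slide":[0,0,-0.13],"yaw":0},{"slide":[0,0,-0.13],"yaw":0}]'

```text
time_s: 10.25
eef_pos: [0.6312, -0.2895, 0.2082]
ee_rot: [0.103, 0.995, -0.0, 0.005]
ft_force: [2.3, -2.0, -7.9]
opening: 0.013
gripper_force: 59.2
```

Call:
drive_tool --targets '[{"slide":[0.124,0.263,0],"yaw":0.08},{"slide":[0.124,0.263,0],"yaw":0.08},{"slide":[0.124,0.263,0],"yaw":0.08},{"slide":[0.124,0.263,0],"yaw":0.08},{"slide":[0.124,0.263,0],"yaw":0.08}]'

```text
time_s: 10.67
eef_pos: [0.5779, -0.0912, 0.1993]
ee_rot: [0.35, 0.937, -0.001, -0.002]
ft_force: [1.7, -1.3, -7.7]
opening: 0.0135
gripper_force: 59.3
```

```bash
python3 -c "
from h import *
st();p=H+.0015*e1;go(p[0],p[1],.20,19.0)"
```

```text
t 10.67 e1 86.1 e2 -13.2 Z 199.3 F e1 1.8 e2 1.2 z -7.7 open 0.0135 gf 59.3 yaxis 49.1 q7 0.36
slide x 0.0669 y 0.0536 z -0.0007 yaw 0.0835
```

Call:
drive_tool --targets '[{"slide":[0.067,0.0535,0],"yaw":0.0835},{"slide":[0.067,0.0535,0],"yaw":0.0835},{"slide":[0.067,0.0535,0],"yaw":0.0835},{"slide":[0.067,0.0535,0],"yaw":0.0835},{"slide":[0.067,0.0535,0],"yaw":0.0835}]'

```text
time_s: 11.08
eef_pos: [0.5626, -0.0074, 0.1998]
ee_rot: [0.579, 0.816, -0.002, -0.002]
ft_force: [0.5, -2.2, -9.6]
opening: 0.0131
gripper_force: 59.2
```

Call:
drive_tool --targets '[{"slide":[0,0,0],"yaw":0},{"slide":[0,0,0],"yaw":0}]'

```text
time_s: 11.25
eef_pos: [0.5638, -0.0089, 0.2007]
ee_rot: [0.577, 0.816, -0.001, -0.001]
ft_force: [0.6, -1.3, -8.5]
opening: 0.0132
gripper_force: 59.2
```

Run:
```python
from h import *
st();p=H+.0015*e1;go(p[0],p[1],.17,19.0)
s=shot('side','s6');w=shot('wrist','w6')
b=ld('side0');
d=cv2.absdiff(s['frame'],b['I']);I=s['frame'];c=ld('s6')
p=r.state()['eef_pos']
for z in (-.068,-.04,-.03,.02,.04):print(z,proj(c,p+[0,0,z]))
u,v=proj(c,p+[0,0,-.04]).astype(int)
print(u,v);cv2.imwrite('pics/ins.png',np.hstack([cv2.resize(I[v-90:v+60,u-75:u+75],(400,400),interpolation=2),cv2.resize(w['frame'][60:360,106:406],(400,400),interpolation=2)]))
```

```text
t 11.25 e1 3.8 e2 0.6 Z 200.7 F e1 1.5 e2 0.1 z -8.5 open 0.0132 gf 59.2 yaxis 19.5 q7 -0.22
slide x 0.0023 y -0.0006 z 0.0307 yaw 0.0013
-0.068 [226.41636575 208.0378509 ]
-0.04 [225.64677788 196.22592197]
-0.03 [225.36536753 191.90672816]
0.02 [223.90359256 169.4708468 ]
0.04 [223.29200342 160.08394274]
225 196
```

View pics/ins.png

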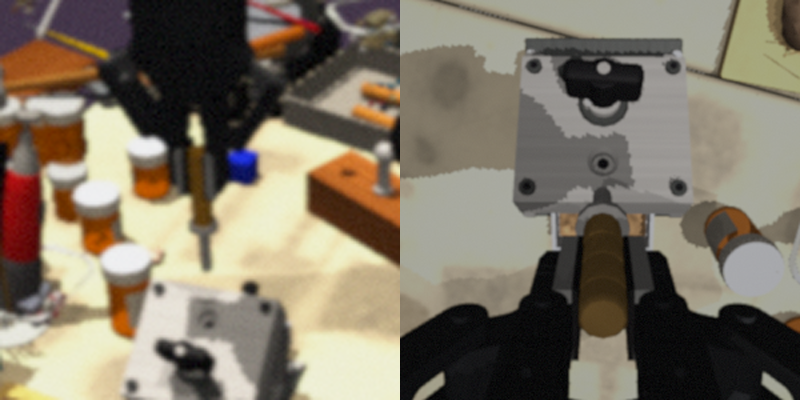

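Run:
```python
from h import *
c=ld('s6');w=ld('w6');p=r.state()['eef_pos']
t,_=tri(c,(228,206.5),w,(257.5,202));d=t-H;print(d@e1,d@e2,t[2],_,'tcp-tip',p-t)
h,_=tri(c,(150+208*.375,106+320*.375),w,(257.5,182.5));d=h-H;print('hole',d@e1,d@e2,h[2],_)
d=onz(w,257.5,182.5,.092)-H;print(d@e1,d@e2)
```

```text
0.0006037865233010051 -0.0011225312618198672 0.13898865744482103 0.004748593059372077 tcp-tip [ 0.00315655 -0.00223674  0.0623848 ]
hole 0.0006134524805993169 -4.6339334615762085e-05 0.09128430348124589 0.0018595012476035186
-6.443045157462495e-05 0.0007650685001274034
```

Call:
drive_tool --targets '[{"slide":[0.0013,-0.0006,0.02],"yaw":0},{"slide":[0.0013,-0.0006,0.034],"yaw":0},{"slide":[0.0013,-0.0006,0.04],"yaw":0},{"slide":[0.0013,-0.0006,0.042],"yaw":0},{"slide":[0.0013,-0.0006,0.042],"yaw":0}]'

```text
time_s: 11.77
eef_pos: [0.5633, -0.0061, 0.1599]
ee_rot: [0.578, 0.816, 0.0, -0.001]
ft_force: [0.3, 0.4, -9.9]
opening: 0.0131
gripper_force: 59.1
```

Run:
```python
from h import *
st()
w=shot('wrist','w7');I=cv2.cvtColor(w['frame'],40);c=ld('w7')
print(proj(c,H))
```

```text
t 11.77 e1 1.0 e2 1.0 Z 159.9 F e1 -0.3 e2 0.4 z -9.9 open 0.0131 gf 59.1 yaxis 19.4 q7 -0.27
[255.68715602 204.30681173]
```

Call:
drive_tool --targets '[{"slide":[0,-0.0005,0.002],"yaw":0},{"slide":[0,-0.0005,0.004],"yaw":0},{"slide":[0,-0.0005,0.006],"yaw":0},{"slide":[0,-0.0005,0.006],"yaw":0}]'

```text
time_s: 12.15
eef_pos: [0.5635, -0.0062, 0.1542]
ee_rot: [0.578, 0.816, 0.001, 0.0]
ft_force: [0.8, 1.7, -8.9]
opening: 0.0136
gripper_force: 59.2
```

Run:
```python
from h import *
st()
```

```text
t 12.15 e1 1.2 e2 1.1 Z 154.2 F e1 -1.3 e2 1.4 z -8.9 open 0.0136 gf 59.2 yaxis 19.4 q7 -0.27
```

Call:
drive_tool --targets '[{"slide":[0.003,-0.0005,0.002],"yaw":0},{"slide":[0.007,-0.0005,0.003],"yaw":0},{"slide":[0.011,-0.0005,0.003],"yaw":0},{"slide":[0.015,-0.0005,0.0035],"yaw":0}]'

```text
time_s: 12.48
eef_pos: [0.5596, 0.0024, 0.1515]
ee_rot: [0.579, 0.815, -0.002, 0.003]
ft_force: [2.6, -9.3, -1.3]
opening: 0.0132
gripper_force: 59.9
```

Run:
```python
from h import *
st();print(r.state()['wrist_torque'])
```

```text
t 12.48 e1 -8.2 e2 0.3 Z 151.5 F e1 9.6 e2 -0.6 z -1.3 open 0.0132 gf 59.9 yaxis 19.2 q7 -0.31
[-2.09566916 -0.5690874   0.03244413]
```

Call:
drive_tool --targets '[{"slide":[0.004,0,0.001],"yaw":0},{"slide":[0.008,0,0.002],"yaw":0},{"slide":[0.012,0,0.003],"yaw":0},{"slide":[0.016,0,0.004],"yaw":0},{"slide":[0.016,0,0.004],"yaw":0}]'

```text
time_s: 12.9
eef_pos: [0.5538, 0.0194, 0.1477]
ee_rot: [0.578, 0.816, -0.001, 0.003]
ft_force: [1.4, -5.8, -2.9]
opening: 0.013
gripper_force: 61.6
```

Run:
```python
from h import *
st();print(r.state()['wrist_torque'])
```

```text
t 12.9 e1 -26.2 e2 0.5 Z 147.7 F e1 5.9 e2 -0.5 z -2.9 open 0.0130 gf 61.6 yaxis 19.3 q7 -0.34
[-1.35549197 -0.3405284   0.02418271]
```

Call:
drive_tool --targets '[{"slide":[0.005,0,0.002],"yaw":0},{"slide":[0.01,0,0.004],"yaw":0},{"slide":[0.015,0,0.006],"yaw":0},{"slide":[0.02,0,0.009],"yaw":0},{"slide":[0.02,0,0.009],"yaw":0}]'

```text
time_s: 13.32
eef_pos: [0.5469, 0.0395, 0.1381]
ee_rot: [0.578, 0.816, -0.001, 0.002]
ft_force: [1.3, -5.0, -6.2]
opening: 0.0137
gripper_force: 61.6
```

Run:
```python
from h import *
st();print(r.state()['wrist_torque'])
s=shot('side','s8');w=shot('wrist','w8')
c=ld('s8');u,v=proj(c,H+[0,0,.04]).astype(int)
cv2.imwrite('pics/tilt.png',np.hstack([cv2.resize(s['frame'][v-75:v+75,u-75:u+75],(400,400),interpolation=2),cv2.resize(w['frame'][60:360,106:406],(400,400),interpolation=2)]))
```

```text
t 13.32 e1 -47.5 e2 0.5 Z 138.1 F e1 5.1 e2 -0.4 z -6.2 open 0.0137 gf 61.6 yaxis 19.4 q7 -0.39
[-0.86746568 -0.48860944  0.05184991]
```

View pics/tilt.png

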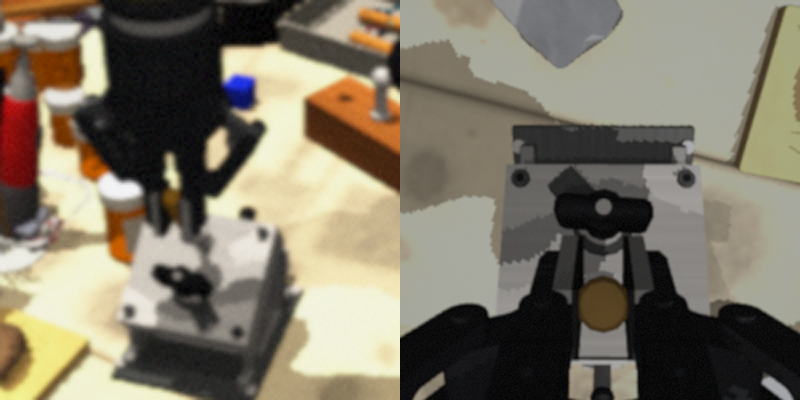

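Run:
```python
from h import *
c=ld('w8');o,d=ray(c,258.5,288)
print('tilt of ray',np.degrees(np.arctan2(d@e1,-d[2])),'e2',d@e2)
I=cv2.cvtColor(c['I'],40);m=cv2.inRange(I,(15,90,30),(30,255,255));m[:240]=0;m[330:]=0;m[:,:220]=0;m[:,300:]=0
n,l,s,ce=cv2.connectedComponentsWithStats(m);i=1+np.argmax(s[1:,4]);print(s[i],ce[i])
p=r.state()['eef_pos']
for f in (28,32,35,38,42):
    f=np.radians(f);ax=-e1*np.sin(f)+np.array([0,0,np.cos(f)]);g=p+[0,0,.02]
    top=g+ax*.017;print(np.degrees(f),proj(c,top), 'tip', (g-ax*.086-H)@e1,(g-ax*.086)[2])
```

```text
tilt of ray 33.187151613169604 e2 0.004191299539568868
[ 239  268   39   41 1254] [257.7400319  287.77830941]
28.0 [256.75408703 282.30859575] tip -0.007021980894122968 0.08221243724697788
32.0 [256.7648098  278.87472392] tip -0.0018267172366020993 0.08521379396339297
35.0 [256.77293045 276.3095911 ] tip 0.001925460501564505 0.0876988544239923
38.0 [256.78108358 273.76408706] tip 0.005542519021162991 0.09037700542266752
42.0 [256.79195113 270.41702951] tip 0.0101379995209157 0.0942354752417897
```

Call:
drive_tool --targets '[{"slide":[-0.0015,0,0.0025],"yaw":0},{"slide":[-0.003,0,0.005],"yaw":0},{"slide":[-0.0045,0,0.0075],"yaw":0},{"slide":[-0.006,0,0.01],"yaw":0}]'

```text
time_s: 13.75
eef_pos: [0.5484, 0.0362, 0.1284]
ee_rot: [0.578, 0.816, 0.001, 0.0]
ft_force: [0.3, -0.9, 1.0]
opening: 0.0134
gripper_force: 62.5
```

Run:
```python
from h import *
st();print(r.state()['wrist_torque'])
```

```text
t 13.75 e1 -43.9 e2 0.8 Z 128.4 F e1 1.0 e2 0.0 z 1.0 open 0.0134 gf 62.5 yaxis 19.4 q7 -0.39
[-0.32173877  0.12163263 -0.03603632]
```

Call:
drive_tool --targets '[{"slide":[-0.0015,0,0.0025],"yaw":0},{"slide":[-0.003,0,0.005],"yaw":0},{"slide":[-0.0045,0,0.0065],"yaw":0}]'

```text
time_s: 14.0
eef_pos: [0.5495, 0.0308, 0.1207]
ee_rot: [0.578, 0.816, -0.0, 0.0]
ft_force: [1.2, -3.5, -6.0]
opening: 0.0132
gripper_force: 61.7
```

Run:
```python
from h import *
st();print(r.state()['wrist_torque'])
```

```text
t 14.0 e1 -38.4 e2 0.1 Z 120.7 F e1 3.7 e2 -0.0 z -6.0 open 0.0132 gf 61.7 yaxis 19.4 q7 -0.39
[-0.46589821 -0.39937875  0.09383616]
```

Call:
drive_tool --targets '[{"slide":[-0.0015,0,0.0025],"yaw":0},{"slide":[-0.003,0,0.005],"yaw":0},{"slide":[-0.0045,0,0.0065],"yaw":0},{"slide":[-0.0045,0,0.0065],"yaw":0}]'

```text
time_s: 14.33
eef_pos: [0.5507, 0.0261, 0.1138]
ee_rot: [0.578, 0.816, -0.0, -0.0]
ft_force: [3.5, -4.7, -8.7]
opening: 0.0136
gripper_force: 61.4
```

Run:
```python
from h import *
st()
```

```text
t 14.33 e1 -33.6 e2 -0.2 Z 113.8 F e1 5.6 e2 1.7 z -8.7 open 0.0136 gf 61.4 yaxis 19.3 q7 -0.39
```

Call:
drive_tool --targets '[{"slide":[-0.0015,0,0.0025],"yaw":0},{"slide":[-0.003,0,0.0045],"yaw":0},{"slide":[-0.003,0,0.0045],"yaw":0}]'

```text
time_s: 14.58
eef_pos: [0.5515, 0.025, 0.1107]
ee_rot: [0.578, 0.816, 0.0, -0.0]
ft_force: [0.1, -1.9, 0.6]
opening: 0.0136
gripper_force: 62.7
```

Run:
```python
from h import *
st()
t=shot('top','t9');c=ld('t9');a=ld('top0')
# tray region view: project tray floor corners
for q in [(.10,0),(.05,0)]:
    print(q,proj(c,H*[1,1,0]+e1*q[0]+[0,0,.01]))
u,v=proj(c,H*[1,1,0]+e1*.05+[0,0,.01]).astype(int)
for I in(a['I'],c['I']):
    h=cv2.cvtColor(I,40)[v-18:v+19:2,u-24:u+36:2]
    for row in h:print(' '.join('%3d'%p[1] for p in row))
    print()
```

```text
t 14.58 e1 -32.3 e2 0.1 Z 110.7 F e1 1.8 e2 -0.6 z 0.6 open 0.0136 gf 62.7 yaxis 19.4 q7 -0.39
(0.1, 0) [250.62602745 174.03300886]
(0.05, 0) [231.15114154 180.79862982]
 10   7  10  10   7   7  31   5   8   7   9   9   7  28  11   5  12  44  22  20  22  20  25  26  36  48  38  39  51  50
 11  12  10  10  13  10   9  11  10   8  12   8   9  10  10  44  40  28  32  18  20  23  23  31  30  39  40  42  53  52
 10  12  10  12  10   7  26  10   6   8   9  11  54  82 113 118 122   9  44  20  18  22  26  26  30  41  42  40  53  49
 13  12  15  10  10  11   9   9   9  40  36 108 110 110 115 113 115   9  44  22  18  23  23  25  30  38  42  40  50  53
 11  13  10  12  10   9  41  42  96 116 115 117 113 116 115 112 116  48  28  10   8  12  45  34  28  39  46  38  44  51
 12  13  12  15  10  12 107 108 115 113 113 117 110 115 109 113 112 126   9  10  12   7  43  47  26  35  44  38  41  50
 14  13  10  12  12  10  56 116 113 115 114 116 114 115 111 110 114 121   9  10   0   0  18  46  30  35  41  38  38  51
 12  11  13  10  12  10   5 118 114 113 114 115 115 114 113 117 113 117  74   4   0  11   
[... 2930 characters left out ...]
   9  11   9   6 115 114 112 114 113 112 113 113 114 111 113 119   8  53  51  52  52  49  48  52  51
 10  11  13  11  13  13   9  11   7 101 112 113 115 113 113 113 114 113 118 123  76  13  53  49  53  52  51  49  53  54
  9  13  13  12  11  11  11  13   9  48 114 113 114 115 115 116 121  74   6  14   3  45  55  50  52  52  48  46  52  53
  9  13  11  12  11  10  11  11  11   7 111 115 115 120  75  17  12   8  23  54  54  51  52  52  52  48  45  48  51  52
 10  12  13  11  13  11  11  11  13   9 113  73  18  11  10   6  10   5   6  28  32  46  53  48  50  47  48  49  51  53
 10  10  14  11  13  13  11  10  13  11  19   4   4  10  10   7   9   4   8  19  22  25  48  48  48  48  45  45  45  54
```

Call:
drive_tool --targets '[{"slide":[0.005,0,-0.007],"yaw":0},{"slide":[0.01,0,-0.015],"yaw":0},{"slide":[0.015,0,-0.022],"yaw":0},{"slide":[0.017,0,-0.028],"yaw":0},{"slide":[0.017,0,-0.028],"yaw":0}]'

```text
time_s: 15.05
eef_pos: [0.5459, 0.0411, 0.139]
ee_rot: [0.578, 0.816, 0.0, -0.0]
ft_force: [1.4, -2.8, -7.4]
opening: 0.0134
gripper_force: 61.5
```

Run:
```python
from h import *
st()
```

```text
t 15.05 e1 -49.3 e2 0.2 Z 139.0 F e1 3.1 e2 0.4 z -7.4 open 0.0134 gf 61.5 yaxis 19.4 q7 -0.39
```

Call:
drive_tool --targets '[{"slide":[-0.005,0,-0.003],"yaw":0},{"slide":[-0.01,0,-0.006],"yaw":0},{"slide":[-0.015,0,-0.009],"yaw":0},{"slide":[-0.02,0,-0.011],"yaw":0},{"slide":[-0.025,0,-0.013],"yaw":0}]'

```text
time_s: 15.47
eef_pos: [0.554, 0.0177, 0.1512]
ee_rot: [0.578, 0.816, 0.001, -0.001]
ft_force: [-1.5, 2.9, -9.6]
opening: 0.0133
gripper_force: 61.9
```

Run:
```python
from h import *
st()
```

```text
t 15.47 e1 -24.5 e2 0.1 Z 151.2 F e1 -3.2 e2 -0.4 z -9.6 open 0.0133 gf 61.9 yaxis 19.4 q7 -0.32
```

Call:
drive_tool --targets '[{"slide":[-0.006,0,-0.002],"yaw":0},{"slide":[-0.012,0,-0.003],"yaw":0},{"slide":[-0.018,0,-0.004],"yaw":0},{"slide":[-0.024,0,-0.004],"yaw":0},{"slide":[-0.028,0,-0.004],"yaw":0}]'

```text
time_s: 15.88
eef_pos: [0.5642, -0.0107, 0.1557]
ee_rot: [0.578, 0.816, 0.0, 0.0]
ft_force: [-2.0, 3.8, -6.1]
opening: 0.0132
gripper_force: 62.0
```

Run:
```python
from h import *
st()
```

```text
t 15.88 e1 5.7 e2 0.4 Z 155.7 F e1 -4.2 e2 -0.6 z -6.1 open 0.0132 gf 62.0 yaxis 19.3 q7 -0.27
```

Call:
drive_tool --targets '[{"slide":[-0.001,0,-0.015],"yaw":0},{"slide":[-0.001,0,-0.03],"yaw":0},{"slide":[-0.001,0,-0.05],"yaw":0},{"slide":[-0.001,0,-0.05],"yaw":0}]'

```text
time_s: 16.22
eef_pos: [0.5671, -0.0141, 0.2084]
ee_rot: [0.579, 0.815, 0.0, 0.004]
ft_force: [2.9, -2.0, -8.4]
opening: 0.0132
gripper_force: 61.8
```

```bash
cat >> h.py <<'E'
def brass(f):
    c=ld(f);I=cv2.cvtColor(c['I'],40);m=cv2.inRange(I,(15,110,25),(28,255,255));m[:200]=0;m[:,:225]=0;m[:,292:]=0
    m=cv2.morphologyEx(m,cv2.MORPH_OPEN,np.ones((3,3)));n,l,s,ce=cv2.connectedComponentsWithStats(m);i=1+np.argmax(s[1:,4]);print(f,s[i],ce[i])
E
python3 - <<'E'
from h import *
st();shot('wrist','w10')
for f in('w6','w8','w10'):brass(f)
E
```

```text
t 16.22 e1 9.8 e2 2.0 Z 208.4 F e1 2.9 e2 2.1 z -8.4 open 0.0132 gf 61.8 yaxis 19.2 q7 -0.21
w6 [ 240  221   37   92 2848] [257.81179775 268.96664326]
w8 [ 239  268   38   40 1234] [257.83549433 287.76580227]
w10 [ 240  218   37   96 3018] [257.90622929 268.10205434]
```

```bash
python3 -c "
from h import *
st();go(.6302,-.2901,.2,78.2)"
```

```text
t 16.27 e1 9.2 e2 1.2 Z 206.7 F e1 2.3 e2 0.2 z -9.0 open 0.0134 gf 61.8 yaxis 19.2 q7 -0.21
slide x -0.2820 y -0.0304 z 0.0067 yaw -0.1639
```

Call:
drive_tool --targets '[{"slide":[-0.18,-0.019,0],"yaw":-0.08},{"slide":[-0.18,-0.019,0],"yaw":-0.08},{"slide":[-0.18,-0.019,0],"yaw":-0.08},{"slide":[-0.18,-0.019,0],"yaw":-0.08},{"slide":[-0.18,-0.019,0],"yaw":-0.08}]'

```text
time_s: 16.68
eef_pos: [0.6049, -0.1991, 0.2024]
ee_rot: [0.36, 0.933, -0.005, 0.0]
ft_force: [1.1, -3.1, -9.9]
opening: 0.0134
gripper_force: 61.7
```

```bash
python3 -c "
from h import *
st();go(.6302,-.2901,.2,78.2)"
```

```text
t 16.68 e1 196.9 e2 -23.2 Z 202.4 F e1 3.3 e2 0.0 z -9.9 open 0.0134 gf 61.7 yaxis 47.8 q7 0.54
slide x -0.0798 y -0.0504 z 0.0024 yaw -0.0844
```

Call:
drive_tool --targets '[{"slide":[-0.08,-0.0504,0],"yaw":-0.0844},{"slide":[-0.08,-0.0504,0],"yaw":-0.0844},{"slide":[-0.08,-0.0504,0],"yaw":-0.0844},{"slide":[-0.08,-0.0504,0],"yaw":-0.0844},{"slide":[-0.08,-0.0504,0],"yaw":-0.0844}]'

```text
time_s: 17.1
eef_pos: [0.6304, -0.2823, 0.2023]
ee_rot: [0.1, 0.995, -0.002, -0.002]
ft_force: [0.1, -1.4, -8.2]
opening: 0.0132
gripper_force: 61.7
```

Call:
drive_tool --targets '[{"slide":[0,0,0],"yaw":0},{"slide":[0,0,0],"yaw":0},{"slide":[0,0,0],"yaw":0}]'

```text
time_s: 17.35
eef_pos: [0.6314, -0.2784, 0.2044]
ee_rot: [0.1, 0.995, -0.001, -0.001]
ft_force: [1.4, -2.1, -9.0]
opening: 0.0136
gripper_force: 61.7
```

```bash
python3 -c "
from h import *
st();go(.6302,-.2901,.125,78.2)"
```

```text
t 17.35 e1 280.5 e2 -24.3 Z 204.4 F e1 2.5 e2 0.7 z -9.0 open 0.0136 gf 61.7 yaxis 78.5 q7 1.18
slide x -0.0011 y -0.0117 z 0.0794 yaw 0.0008
```

Call:
drive_tool --targets '[{"slide":[-0.001,-0.0117,0.03],"yaw":0},{"slide":[-0.001,-0.0117,0.06],"yaw":0},{"slide":[-0.001,-0.0117,0.079],"yaw":0},{"slide":[-0.001,-0.0117,0.079],"yaw":0},{"slide":[-0.001,-0.0117,0.079],"yaw":0}]'

```text
time_s: 17.77
eef_pos: [0.6301, -0.2893, 0.1256]
ee_rot: [0.1, 0.995, -0.0, -0.001]
ft_force: [1.7, -1.9, -8.6]
opening: 0.0131
gripper_force: 61.7
```

Run:
```python
from h import *
st();go(.6302,-.2901,.11,78.2)
w=shot('wrist','w11');brass('w11');brass('w10')
c=ld('w11')
# free hole seen dark: project
print(proj(c,(.6302,-.2901,.045)),proj(c,(.6285,-.2907,.045)))
I=cv2.cvtColor(c['I'],40);u,v=proj(c,(.63,-.29,.045)).astype(int)
for row in I[v-50:v+30:3,u-40:u+42:3]:print(' '.join('%3d'%p[2] for p in row))
```

```text
t 17.77 e1 290.3 e2 -29.1 Z 125.6 F e1 2.4 e2 0.9 z -8.6 open 0.0131 gf 61.7 yaxis 78.6 q7 1.14
slide x -0.0003 y -0.0007 z 0.0156 yaw 0.0010
w11 [ 239  218   38   96 3032] [257.90138522 267.97592348]
w10 [ 240  218   37   96 3018] [257.90622929 268.10205434]
[256.0042596  199.16949857] [254.6473828  197.01731051]
105 104 102  98  95  89  74  83  98 103 111 115 115 115 111 107 100  91  74  92  89  96  99  95  92  89  90 106
105 105 101  99  96  92  76  75  91 100 104 106 109 109 105 102  95  82  83  91  88  96  99  94  91  88  89 105
105 105 100  98  96  94  93  78  82  92  99 103 104 103 100  95  85  77  94  92  87  97  96  97  93  90  89 113
105 105 102  99  96  94  99 101  84  79  89  94  95  93  92  83  75  96  95  92  88  97  96  95  92  89  88 114
105 106 102 100  95  94  97 105 104  91  76  77  78  78  74  82  95  96  96  92  89  97  97  95  90  89  89 120
105 105 102 100  97  95  98 103 104 102  97  88  87  99 103  99  97  97  94  91  89  96  96  93  92  89  89 125
105 107 103 100  96  93  98 103 104 102  97  92  91 101 103  98  98  98  95  90  88  97  96  94  91  87  88 136

[... 1539 characters left out ...]
 157 155 152 147 145 145 167
144 153 152 149 144 137 137 150 154 149  77  86 103 114 114 110 102  85  88 144 149 157 155 152 146 144 144 168
144 152 152 149 144 137 139 150 150  80 109 119 118 115 114 115 117 116 104  71 136 141 139 146 139 144 144 169
144 153 152 149 145 138 139 150  96 105 114 118  96  74  66  74  91 113 115 104 104 141 137 135 130 130 133 171
143 153 151 149 145 138 138 148 106 101 108  72  56  58  59  59  59  74 112 110 105 139 139 136 130 129 133 172
144 152 152 150 145 138 137 145  89  90  64  58  57  58  59  59  58  56  68 102 108 131 139 136 131 129 135 172
143 152 153 151 146 138 137 123  90  89  58  59  60  62  62  62  59  58  52  88  90 124 140 136 130 128 135 172
```

Call:
drive_tool --targets '[{"slide":[0,-0.0007,0.006],"yaw":0},{"slide":[0,-0.0007,0.012],"yaw":0},{"slide":[0,-0.0007,0.018],"yaw":0},{"slide":[0,-0.0007,0.021],"yaw":0},{"slide":[0,-0.0007,0.021],"yaw":0}]'

```text
time_s: 18.23
eef_pos: [0.6313, -0.2911, 0.1051]
ee_rot: [0.1, 0.995, -0.001, 0.001]
ft_force: [3.0, -3.7, -10.5]
opening: 0.0132
gripper_force: 61.7
```

```bash
python3 -c "
from h import *
st();go(.6302,-.2901,.0765,78.2)"
```

```text
t 18.23 e1 292.4 e2 -28.6 Z 105.1 F e1 4.4 e2 1.6 z -10.5 open 0.0132 gf 61.7 yaxis 78.5 q7 1.13
slide x 0.0012 y 0.0007 z 0.0286 yaw 0.0010
```

No resistance, so the tip is in the hole. Continuing down.

Call:
drive_tool --targets '[{"slide":[0.001,0.0005,0.007],"yaw":0},{"slide":[0.001,0.0005,0.014],"yaw":0},{"slide":[0.001,0.0005,0.021],"yaw":0},{"slide":[0.001,0.0005,0.026],"yaw":0},{"slide":[0.001,0.0005,0.028],"yaw":0}]'

```text
time_s: 18.65
eef_pos: [0.6311, -0.291, 0.0775]
ee_rot: [0.1, 0.995, -0.001, 0.002]
ft_force: [3.0, -4.9, -5.8]
opening: 0.0134
gripper_force: 62.1
```

```bash
python3 -c "
from h import *
st();go(.6302,-.2901,.075,78.2)"
```

```text
t 18.65 e1 292.2 e2 -28.7 Z 77.5 F e1 5.6 e2 1.3 z -5.8 open 0.0134 gf 62.1 yaxis 78.5 q7 1.11
slide x 0.0011 y 0.0007 z 0.0025 yaw 0.0009
```

Call:
drive_tool --targets '[{"slide":[0.001,0.0007,0.0015],"yaw":0},{"slide":[0.001,0.0007,0.003],"yaw":0},{"slide":[0.001,0.0007,0.003],"yaw":0}]'

```text
time_s: 18.9
eef_pos: [0.631, -0.2907, 0.0753]
ee_rot: [0.1, 0.995, -0.001, 0.003]
ft_force: [4.6, -5.4, -7.3]
opening: 0.0131
gripper_force: 62.1
```

```bash
python3 -c "
from h import *
st();go(.6302,-.2901,.075,78.2)"
```

```text
t 18.9 e1 291.9 e2 -28.7 Z 75.3 F e1 6.6 e2 2.6 z -7.3 open 0.0131 gf 62.1 yaxis 78.5 q7 1.10
slide x 0.0009 y 0.0004 z 0.0003 yaw 0.0008
```

Call:
drive_tool --targets '[{"slide":[0,0,0],"yaw":0},{"slide":[0,0,0],"yaw":0},{"slide":[0,0,0],"yaw":0},{"slide":[0,0,0],"yaw":0},{"slide":[0,0,0],"yaw":0}]' --claw 0

```text
time_s: 19.32
eef_pos: [0.6285, -0.2882, 0.0741]
ee_rot: [0.099, 0.995, 0.0, -0.0]
ft_force: [0.9, -1.5, -7.9]
opening: 0.0729
gripper_force: 0.0
```

Call:
drive_tool --targets '[{"slide":[0,0,-0.01],"yaw":0},{"slide":[0,0,-0.04],"yaw":0},{"slide":[0,0,-0.08],"yaw":0},{"slide":[0,0,-0.12],"yaw":0},{"slide":[0,0,-0.145],"yaw":0}]'

```text
time_s: 19.73
eef_pos: [0.6304, -0.2879, 0.2246]
ee_rot: [0.099, 0.995, 0.0, 0.003]
ft_force: [2.1, -2.1, -6.8]
opening: 0.085
gripper_force: 0.0
```

Run:
```python
from h import *
np.set_printoptions(precision=4,suppress=True)
st();shot('wrist','w12')
for f in ('w5','w12'):
    c=ld(f);hsv=cv2.cvtColor(c['I'],40)
    m=cv2.inRange(hsv,(21,70,60),(30,255,255));m[:150]=0;m[230:]=0;m[:,:215]=0;m[:,290:]=0
    m=cv2.morphologyEx(m,cv2.MORPH_OPEN,np.ones((3,3)));n,l,s,ce=cv2.connectedComponentsWithStats(m)
    for i in range(1,n):
        if s[i,4]>60:print(f,s[i],ce[i],onz(c,*ce[i],.111))
    print(proj(c,(.6285,-.2907,.05)))
    # grey collar: low saturation inside block
    u,v=proj(c,(.6285,-.2907,.05)).astype(int);g=((hsv[...,1]<75)).astype(np.uint8)[v-22:v+18,u-20:u+20]
    n,l,s,ce=cv2.connectedComponentsWithStats(g)
    for i in range(1,n):
        if s[i,4]>40:q=ce[i]+[u-20,v-22];print('  collar',s[i],q,onz(c,*q,.05))
```

```text
t 19.73 e1 289.1 e2 -28.3 Z 224.6 F e1 2.7 e2 1.3 z -6.8 open 0.0850 gf 0.0 yaxis 78.6 q7 1.21
w5 [240 185  16  15 187] [247.4813 191.9733] [ 0.6293 -0.2911  0.111 ]
[249.6792 171.8061]
  collar [  8  13  24  20 207] [249.4058 169.6039] [ 0.6264 -0.2905  0.05  ]
w12 [247 175  16  15 192] [254.4792 182.0208] [ 0.6283 -0.2895  0.111 ]
[253.8491 164.4965]
  collar [ 10  11  24  19 211] [254.7488 161.0142] [ 0.6254 -0.2892  0.05  ]
```

```bash
python3 -c "
from h import *
st();go(.5928,-.093,.15,19.2)
a=ld('top0')
print('jar',onz(a,165+187/3,90+132/3,.072))"
```

```text
t 19.78 e1 290.0 e2 -26.1 Z 229.3 F e1 2.9 e2 1.6 z -3.9 open 0.0855 gf 0.0 yaxis 78.5 q7 1.21
slide x 0.0780 y 0.1832 z 0.0793 yaw 0.1648
jar [ 0.68077656 -0.04852477  0.072     ]
```

Call:
drive_tool --targets '[{"slide":[0.078,0.183,0],"yaw":0.08},{"slide":[0.078,0.183,0],"yaw":0.08},{"slide":[0.078,0.183,0.01],"yaw":0.08},{"slide":[0.078,0.183,0.02],"yaw":0.08},{"slide":[0.078,0.183,0.03],"yaw":0.08}]' --claw 0.45

```text
time_s: 20.2
eef_pos: [0.5892, -0.0931, 0.1914]
ee_rot: [0.346, 0.938, 0.001, 0.002]
ft_force: [1.2, -0.7, -8.3]
opening: 0.0467
gripper_force: 0.0
```

Call:
drive_tool --targets '[{"slide":[0,0,0],"yaw":0.085},{"slide":[0,0,0],"yaw":0.085},{"slide":[0,0,0],"yaw":0.085},{"slide":[0,0,0],"yaw":0.085},{"slide":[0,0,0],"yaw":0.085}]'

```text
time_s: 20.62
eef_pos: [0.5883, -0.095, 0.1895]
ee_rot: [0.581, 0.814, -0.0, -0.0]
ft_force: [-0.0, -2.0, -8.2]
opening: 0.0469
gripper_force: 0.0
```

Run:
```python
from h import *
np.set_printoptions(precision=4,suppress=True)
st();go(.5928,-.093,.1,19.2)
shot('wrist','w13');c=ld('w13');print(proj(c,(.5928,-.093,.053)),proj(c,(.5928,-.093,.111)))
g=cv2.cvtColor(c['I'],6);u,v=proj(c,(.5928,-.093,.053)).astype(int)
for row in g[v-40:v+30:3,u-36:u+38:3]:print(' '.join('%3d'%p for p in row))
print(u,v)
```

```text
t 20.62 e1 93.2 e2 -4.6 Z 189.5 F e1 1.9 e2 -0.7 z -8.2 open 0.0469 gf 0.0 yaxis 18.9 q7 -0.08
slide x 0.0005 y 0.0049 z 0.0895 yaw -0.0009
[263.3706 177.4167] [264.5698 199.6312]
128 129 120 104 100 118 127 115 103  93  95 120 126 136 131 111 107 130 131 122 106 117 132  98  86
109 122 111 117 120 119 126 116 109 119 117 122 122 131 130 114 112 130 132 128 110 101 123 103  87
103 112  95 113 126 120 109 105 110 123 130 129 122 123 128 119 133 131 123 122 125 115 119 100  87
 76  86  66  88 107  88  75  60  76  99  90 127 121 123 121 112 124 134 125 116 130 126 120  76  87
 72  75  83  70  60  64  62  70  84  80 113 120 106 115 124 118 122 129 112 109 131 127 122  88  87
 72  73  90  77  73  75  72  75  76  79  97 124 109 117 119 109 115 121 116 115 131 128 120  77  87
 67  76  82  85  85  81  81  82  80  81 108 125 113 115 133 120 127 118 117 107 120 116 121  84  93
 55  62  61  64  64  63  63  64  64  63  63  62  66  61  63  60  63  62  60  60  60  60  62  61  60
 93  91  94  92  91  92  94  92  90  93  90  92 125 131 130 131 131 130 130 130 130 129 130 129 130
113 113 113 112 112 
[... 787 characters left out ...]
 155 156 156 155 155 155 154 155 155 126  77  97 145 155 155 154 156 155 155 155 156 155 155
154 154 155 154 154 154 152 142 147 150 150 151 152 153 152 153 152 149 149 148 142 146 146 147 152
156 156 155 156 155 152 146 137 140 147 153 152 150 149 148 141 134 131 134 136 133 134 136 136 139
153 154 153 155 155 139 133 139 143 145 151 147 149 147 140 138 138 137 136 136 134 133 133 132 131
148 148 146 146 151 135 133 140 141 138 138 138 138 137 138 138 139 139 141 144 140 142 139 137 132
148 150 148 148 145 134 132 134 132 130 131 130 131 131 130 131 128 130 137 141 144 145 145 142 141
148 150 148 146 142 134 132 131 125 127 131 131 128 127 124 127 126 123 126 136 141 144 147 146 143
263 177
```

Call:
drive_tool --targets '[{"slide":[-0.001,0.0053,0.03],"yaw":0},{"slide":[-0.001,0.0053,0.07],"yaw":0},{"slide":[-0.001,0.0053,0.1],"yaw":0},{"slide":[-0.001,0.0053,0.115],"yaw":0},{"slide":[-0.001,0.0053,0.115],"yaw":0}]'

```text
time_s: 21.08
eef_pos: [0.5908, -0.0945, 0.0709]
ee_rot: [0.579, 0.815, -0.002, -0.003]
ft_force: [0.9, -2.4, -7.4]
opening: 0.0468
gripper_force: 0.0
```

Run:
```python
from h import *
st();go(.5935,-.0945,.019,19.2)
```

```text
t 21.08 e1 93.5 e2 -2.1 Z 70.9 F e1 2.6 e2 0.0 z -7.4 open 0.0468 gf 0.0 yaxis 19.3 q7 -0.18
slide x -0.0009 y 0.0025 z 0.0519 yaw 0.0002
```

Call:
drive_tool --targets '[{"slide":[-0.001,0.0025,0.02],"yaw":0},{"slide":[-0.001,0.0025,0.04],"yaw":0},{"slide":[-0.001,0.0025,0.051],"yaw":0},{"slide":[-0.001,0.0025,0.051],"yaw":0}]'

```text
time_s: 21.42
eef_pos: [0.5965, -0.0947, 0.0233]
ee_rot: [0.579, 0.815, -0.0, -0.001]
ft_force: [0.6, -1.7, -7.6]
opening: 0.0472
gripper_force: 0.0
```

Call:
drive_tool --targets '[{"slide":[0,0,0],"yaw":0},{"slide":[0,0,0],"yaw":0},{"slide":[0,0,0],"yaw":0},{"slide":[0,0,0],"yaw":0},{"slide":[0,0,0],"yaw":0}]' --claw 1

```text
time_s: 21.83
eef_pos: [0.594, -0.0959, 0.025]
ee_rot: [0.58, 0.815, -0.003, -0.001]
ft_force: [-5.8, -2.7, -1.4]
opening: 0.0106
gripper_force: 58.4
```

Run:
```python
from h import *
st()
```

```text
t 21.83 e1 95.8 e2 0.5 Z 25.0 F e1 0.7 e2 -6.4 z -1.4 open 0.0106 gf 58.4 yaxis 19.1 q7 -0.22
```

Call:
drive_tool --targets '[{"slide":[-0.01,0,0],"yaw":0},{"slide":[-0.022,0,0],"yaw":0},{"slide":[-0.034,0,0],"yaw":0},{"slide":[-0.046,0,0],"yaw":0},{"slide":[-0.054,0,0],"yaw":0}]'

```text
time_s: 22.25
eef_pos: [0.6121, -0.1481, 0.025]
ee_rot: [0.58, 0.815, -0.003, -0.001]
ft_force: [-5.7, -3.0, -2.3]
opening: 0.0108
gripper_force: 58.5
```

Call:
drive_tool --targets '[{"slide":[-0.004,0,0],"yaw":0},{"slide":[-0.008,0,0],"yaw":0},{"slide":[-0.01,0,0],"yaw":0},{"slide":[-0.01,0,0],"yaw":0}]'

```text
time_s: 22.58
eef_pos: [0.6121, -0.148, 0.0248]
ee_rot: [0.578, 0.816, 0.0, -0.007]
ft_force: [-12.6, 8.8, 4.3]
opening: 0.0108
gripper_force: 60.1
```

Run:
```python
from h import *
st()
```

```text
t 22.58 e1 151.0 e2 0.4 Z 24.8 F e1 -12.4 e2 -9.0 z 4.3 open 0.0108 gf 60.1 yaxis 19.4 q7 -0.09
```

Call:
drive_tool --targets '[{"slide":[0.006,0.003,0],"yaw":0},{"slide":[0.007,0.003,0],"yaw":0},{"slide":[0.007,0.003,0],"yaw":0}]'

```text
time_s: 22.83
eef_pos: [0.612, -0.148, 0.0249]
ee_rot: [0.579, 0.815, -0.005, -0.004]
ft_force: [-13.0, -2.0, 5.7]
opening: 0.011
gripper_force: 60.6
```

Run:
```python
from h import *
st()
```

```text
t 22.83 e1 151.0 e2 0.3 Z 24.9 F e1 -2.4 e2 -13.0 z 5.7 open 0.0110 gf 60.6 yaxis 19.2 q7 -0.10
```

Call:
drive_tool --targets '[{"slide":[0,0,0],"yaw":0},{"slide":[0,0,0],"yaw":0},{"slide":[0,0,0],"yaw":0}]' --claw 0.45

```text
time_s: 23.08
eef_pos: [0.6196, -0.1474, 0.025]
ee_rot: [0.58, 0.815, 0.001, 0.001]
ft_force: [1.4, -1.4, -8.0]
opening: 0.0462
gripper_force: 0.0
```

Call:
drive_tool --targets '[{"slide":[0,0,-0.02],"yaw":0},{"slide":[0,0,-0.06],"yaw":0},{"slide":[0,0,-0.1],"yaw":0},{"slide":[0,0,-0.14],"yaw":0},{"slide":[0,0,-0.18],"yaw":0}]'

```text
time_s: 23.5
eef_pos: [0.619, -0.1472, 0.2064]
ee_rot: [0.579, 0.815, 0.001, 0.0]
ft_force: [2.0, -1.7, -8.3]
opening: 0.0475
gripper_force: 0.0
```

Run:
```python
from h import *
st()
shot('wrist','w14');c=ld('w14');hsv=cv2.cvtColor(c['I'],40)
for q in (.15,.12,.1,.08,.05):print(q,proj(c,H*[1,1,0]+e1*q+[0,0,.009]))
u,v=proj(c,H*[1,1,0]+e1*.09+[0,0,.009]).astype(int);print(u,v)
for row in hsv[v-80:v+90:4,u-72:u+74:4]:print(' '.join('%3d'%p[1] for p in row))
```

```text
t 23.5 e1 152.5 e2 7.1 Z 206.4 F e1 2.2 e2 1.4 z -8.3 open 0.0475 gf 0.0 yaxis 19.2 q7 0.05
0.15 [250.03320547 159.58967864]
0.12 [249.84206054 129.54478367]
0.1 [249.70898106 108.62683868]
0.08 [249.57109636  86.95359164]
0.05 [249.35467438  52.93555153]
249 97
 21  12  14  14  14  12  12  12  12  12  12  14  12  10  10  10  12  12  12  14  12  12  12  10  12  12  12  10  12  10  12   7  12  10  10  12  46
 54  12  10  10   8   8  12   7  20   6  13   7  13  13   7   7  13  13  21   7   6   6   7   7   7  14   7   8   9   7  14  15   6  11  10  27  44
 52   7   8   8   7  24  19   9   8  14   0  15   0  15   8   0  17   8   7  16   9   9   0  15   0  16   0   9  21   8  36  18  15  10  10  20  46
 55  43   9  13  21   7   7   0   7   7  10  10   7  11  11   4  10  10   7   7   7  10  10  11   7   7   4   0   6  11  26   0  21   8   8  45  46
 34  55  54  21  18   0   7   9   8   7   7   7   7   7   5   7   8   5   7   7   9   9   7   8   7   7   8   2  11  11  20  27  16  26  52  45  43
 27  54  53  55  16  18   9   8   6   8  25  22  17  34  21   9  19   4  31   4   2  11   4   5  
[... 4826 characters left out ...]
  29  30  38  43  35  48  49  48   0  32  52  47  46  46  39  31  31  27  23  22  20  19  19  17  19  20  23
 53  52  48  54  55  53  53  46  31  24  27  31  40  41  35  45  48  55  18  36  48  46  45  44  35  32  30  25  23  23  22  17  19  19  20  23  22
 48  53  52  51  52  52  51  35  28  22  25  30  39  43  43  44  47  45  47  46  48  46  44  42  36  32  30  27  25  25  24  22  20  24  24  22  25
 51  53  54  48  53  49  47  33  27  23  30  31  39  46  41  47  48  44  45  43  43  46  44  46  37  36  35  32  28  28  27  23  22  25  24  25  23
 52  48  49  47  47  46  46  33  30  27  30  33  38  41  45  46  45  48  47  46  43  45  44  43  40  43  41  33  31  27  27  28  24  20  23  27  30
```

Run:
```python
from h import *
def head(f,q):
    c=ld(f);g=cv2.cvtColor(c['I'],6);u,v=proj(c,H*[1,1,0]+e1*q+[0,0,.053]).astype(int)
    m=(g[v-25:v+25,u-25:u+25]<30).astype(np.uint8);m=cv2.morphologyEx(m,cv2.MORPH_OPEN,cv2.getStructuringElement(2,(7,7)))
    n,l,s,ce=cv2.connectedComponentsWithStats(m)
    for i in range(1,n):
        p=onz(c,ce[i][0]+u-25,ce[i][1]+v-25,.053)-H;print(f,s[i],'e1 %.4f e2 %.4f'%(p@e1,p@e2))
head('w1',.09);head('w4',.09);head('w13',.093);head('w14',.15)
# tray far rim edge in w14 along centre col and wrist images: grey profile
for f,q in(('w4',.07),('w13',.07),('w14',.13)):
    c=ld(f);
    for s in np.arange(q-.012,q+.014,.001):
        u,v=proj(c,H*[1,1,0]+e1*s+e2*.02+[0,0,.028]);print('%d:%d'%(s*1e3,cv2.cvtColor(c['I'],40)[int(round(v)),int(round(u)),1]),end=' ')
    print(f)
```

```text
w13 [ 19  20  15  16 176] e1 0.0944 e2 0.0006
w14 [ 20  14  13  16 159] e1 0.1465 e2 0.0008
58:114 59:118 60:115 61:113 62:115 63:115 64:114 65:115 66:115 67:113 68:115 69:118 70:118 71:119 72:113 73:117 74:110 75:83 76:83 77:34 78:13 79:19 80:13 81:9 82:9 83:3 w4
58:112 59:111 60:112 61:114 62:115 63:114 64:115 65:113 66:112 67:110 68:111 69:114 70:111 71:113 72:112 73:113 74:112 75:113 76:110 77:115 78:111 79:99 80:68 81:25 82:8 83:0 w13
118:110 119:111 120:111 121:111 122:111 123:113 124:111 125:115 126:115 127:112 128:110 129:113 130:113 131:106 132:76 133:43 134:18 135:8 136:3 137:7 138:8 139:3 140:16 141:40 142:45 143:48 144:46 w14
```

Call:
drive_tool --targets '[{"slide":[0.002,-0.0065,0.04],"yaw":0},{"slide":[0.002,-0.0065,0.08],"yaw":0},{"slide":[0.002,-0.0065,0.12],"yaw":0},{"slide":[0.002,-0.0065,0.15],"yaw":0},{"slide":[0.002,-0.0065,0.15],"yaw":0}]'

```text
time_s: 23.97
eef_pos: [0.6071, -0.1476, 0.0476]
ee_rot: [0.579, 0.815, -0.003, -0.005]
ft_force: [-0.2, -2.1, -9.0]
opening: 0.0469
gripper_force: 0.0
```

Run:
```python
from h import *
st();p=H+e1*.150+e2*.0005;go(p[0],p[1],.022,19.2)
```

```text
t 23.97 e1 149.0 e2 -4.2 Z 47.6 F e1 1.9 e2 -0.9 z -9.0 open 0.0469 gf 0.0 yaxis 19.2 q7 -0.09
slide x -0.0009 y 0.0047 z 0.0256 yaw 0.0000
```

Call:
drive_tool --targets '[{"slide":[-0.001,0.0045,0.015],"yaw":0},{"slide":[-0.001,0.0045,0.025],"yaw":0},{"slide":[-0.001,0.0045,0.025],"yaw":0},{"slide":[-0.001,0.0045,0.025],"yaw":0}]'

```text
time_s: 24.3
eef_pos: [0.6166, -0.1472, 0.0298]
ee_rot: [0.579, 0.815, 0.0, 0.0]
ft_force: [-0.1, -1.6, -7.8]
opening: 0.0468
gripper_force: 0.0
```

Call:
drive_tool --targets '[{"slide":[0,0,0],"yaw":0},{"slide":[0,0,0],"yaw":0},{"slide":[0,0,0],"yaw":0},{"slide":[0,0,0],"yaw":0},{"slide":[0,0,0],"yaw":0}]' --claw 1

```text
time_s: 24.72
eef_pos: [0.6125, -0.1491, 0.03]
ee_rot: [0.58, 0.815, -0.004, -0.002]
ft_force: [-7.4, -5.0, 1.8]
opening: 0.0109
gripper_force: 58.4
```

Run:
```python
from h import *
st()
```

```text
t 24.72 e1 152.2 e2 0.4 Z 30.0 F e1 2.3 e2 -8.6 z 1.8 open 0.0109 gf 58.4 yaxis 19.1 q7 -0.10
```

Call:
drive_tool --targets '[{"slide":[-0.004,0,0],"yaw":0},{"slide":[-0.008,0,0],"yaw":0},{"slide":[-0.012,0,0],"yaw":0},{"slide":[-0.014,0,0],"yaw":0},{"slide":[-0.014,0,0],"yaw":0}]'

```text
time_s: 25.13
eef_pos: [0.6126, -0.1492, 0.0297]
ee_rot: [0.577, 0.817, 0.001, -0.01]
ft_force: [-19.1, 15.1, 10.3]
opening: 0.0107
gripper_force: 59.5
```

Run:
```python
from h import *
st()
```

```text
t 25.13 e1 152.3 e2 0.5 Z 29.7 F e1 -20.5 e2 -13.1 z 10.3 open 0.0107 gf 59.5 yaxis 19.5 q7 -0.07
```

Call:
drive_tool --targets '[{"slide":[0.006,-0.002,0],"yaw":0},{"slide":[0.012,-0.004,0],"yaw":0},{"slide":[0.0125,-0.005,0],"yaw":0}]'

```text
time_s: 25.38
eef_pos: [0.6123, -0.1488, 0.0302]
ee_rot: [0.579, 0.815, 0.001, 0.0]
ft_force: [0.9, -1.8, -4.4]
opening: 0.0113
gripper_force: 58.8
```

Call:
drive_tool --targets '[{"slide":[0,0,0],"yaw":0},{"slide":[0,0,0],"yaw":0},{"slide":[0,0,0],"yaw":0}]' --claw 0.45

```text
time_s: 25.63
eef_pos: [0.6126, -0.1515, 0.0291]
ee_rot: [0.58, 0.815, -0.0, 0.001]
ft_force: [0.4, -2.0, -7.8]
opening: 0.0459
gripper_force: 0.0
```

Call:
drive_tool --targets '[{"slide":[0,0,-0.02],"yaw":0},{"slide":[0,0,-0.06],"yaw":0},{"slide":[0,0,-0.1],"yaw":0},{"slide":[0,0,-0.14],"yaw":0},{"slide":[0,0,-0.17],"yaw":0}]'

```text
time_s: 26.05
eef_pos: [0.6133, -0.1508, 0.2024]
ee_rot: [0.58, 0.815, 0.001, 0.002]
ft_force: [1.6, -2.1, -7.7]
opening: 0.0468
gripper_force: 0.0
```

Call:
drive_tool --targets '[{"slide":[0.03,0,-0.02],"yaw":0},{"slide":[0.06,0,-0.03],"yaw":0},{"slide":[0.08,0,-0.03],"yaw":0},{"slide":[0.08,0,-0.03],"yaw":0},{"slide":[0.08,0,-0.03],"yaw":0}]'

```text
time_s: 26.47
eef_pos: [0.586, -0.0747, 0.2293]
ee_rot: [0.579, 0.815, -0.0, 0.0]
ft_force: [1.0, -2.6, -8.1]
opening: 0.0472
gripper_force: 0.0
```

Run:
```python
from h import *
st();shot('wrist','w15');c=ld('w15');hsv=cv2.cvtColor(c['I'],40)
for q in (.15,.09,0):print(q,proj(c,H*[1,1,0]+e1*q+[0,0,.02]))
m=((hsv[...,1]<35)&(hsv[...,2]>0)).astype(np.uint8)
u,v=proj(c,H*[1,1,0]+e1*.07+[0,0,.02]).astype(int)
for row in hsv[v-40:v+90:5,u-70:u+72:5]:print(''.join('o' if p[1]>85 else '.' for p in row))
u,v=proj(c,H).astype(int);g=cv2.cvtColor(c['I'],6);print('knob')
for row in g[max(0,v-95):v+15:5,u-60:u+62:4]:print(''.join('#' if x<35 else '+' if x<70 else '.' for x in row))
# drift in side image
shot('side','s15')
for f in('side0','s6','s15'):
    c=ld(f);h=cv2.cvtColor(c['I'],40);a,b=proj(c,(.6285,-.29,.08)).astype(int)
    m=cv2.inRange(h[b-30:b+30,a-20:a+20],(14,120,30),(30,255,255));n,l,s,ce=cv2.connectedComponentsWithStats(m);i=1+np.argmax(s[1:,4]) if n>1 else 0;print(f,s[i],ce[i])
```

```text
t 26.47 e1 73.2 e2 -0.2 Z 229.3 F e1 2.8 e2 0.1 z -8.1 open 0.0472 gf 0.0 yaxis 19.3 q7 -0.08
0.15 [257.46660565 227.57817211]
0.09 [257.54291466 175.0777649 ]
0 [257.67241758  85.9800764 ]
.............................
.............................
.............................
........ooooooooooooo........
........ooooooooooooo........
........ooooo...ooooo........
........oooo.....oooo........
........oooo.....oooo........
.........ooo.....oooo........
.........ooo.....oooo........
.........ooooo..ooooo........
.........oooooooooooo........
.........oooooooooooo........
.........oooooooooooo........
.........oooooooooooo........
.........oooooooooooo........
.........oooooooooooo........
.........oooooooooooo........
.........oooooooooooo........
.........oooooooooooo........
.............................
.............................
.............................
.............................
.............................
.............................
knob
...............................
..+......######..+####+........
......+..##+###++######........
........+##########+++#........
..+#....###############....+#+.
...+....###############.....+..
........+##############........
..........############+........
...........+..####.+...........
...................+...........
............++.....+...........
.............++++++............
...............++..............
...............................
...............................
...............................
...............................
................++.............
..............+##+.............
...............................
.##.........................+##
side0 [ 16  17  23  23 208] [24.11057692 26.00480769]
s6 [22 17 17  9 74] [30.01351351 20.47297297]
s15 [  8  17  31  24 225] [23.4        26.97333333]
```

```bash
python3 -c "
from plant import r
print(r.sign_off())"
```

```text
the job is handed in; nothing more can be done
None
```

The job is handed in, about 26.5 s into the 72 s limit: the keeper is turned to its stop, the button is out and lying in the catch tray, the drift is back upright on its collar in its own hole, and the tray is drawn out to a firm stop; I didn't run a separate check on the punches and bystanders, but the arm met no resistance near them.

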